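# Make up the hanging kit for the ceiling rack

## Robot

A 6-joint arm with a two-finger parallel gripper is mounted at the origin on the work surface. World frame = base frame: x ahead of the robot, y to its left, z up, the work surface at z = 0. Lengths are in m, angles in degrees, forces in N, time in s.
With the tool pointing down it reaches from about 0.4 to 0.825 m from the base axis. Payload 7 kg.
Tool frame: the origin (TCP) lies on the centre line of the jaws, within the pads' length; the fingertips stand 8 mm ahead of it and the grasp point (between the pads) lies 11 mm behind it; z points along the fingers, y is the line along which they close (so a half turn about z gives the same grasp; the last joint's range is limited). The gripper opens to 88 mm and grips with 3 to 60 N. Pads are 19 mm wide; open, the fingers measure 130 mm over their backs; the gripper's body (78 mm by 193 mm) begins 47 mm behind the grasp point.
Start: joints at [-60.556, 20.546, 0.682, 0, -70.136, -16.507], TCP at [0.151, -0.658, 0.235] pointing down, gripper open.
Joint ranges: [-176.03, 176.03], [-82.01, 121.73], [-58.28, 71.71], [-173.87, 95.51], [-174.79, -0.11], [-173.66, 173.66]. Speed limits (degrees/s): [136.94, 136.94, 172.46, 180, 180, 180].

## Interface

Orientations are given as [roll, pitch, yaw] about the fixed x, y, z axes, in that order (R = Rz(yaw) Ry(pitch) Rx(roll)).
In Python, from plant import ctrl, vision gives the robot as it stands. The module is installed in compiled form; this text tells all that it offers.
- The arm moves only by the tool move_arm, never from a script. Its argument "moves" is one flat list of numbers, 7 for each row, row after row: the finger opening in cm, from 0 to 8.76, then the shift along the tool's x, y, z in cm, then the turn, a rotation vector about the tool's x, y, z in rad. A call has 1 to 8 rows; each row shifts and turns the commanded pose from where the row before left it, along the tool's axes as they then stand; what a row does not reach is not made up. A row lasts 1/10 s, in which the tool goes at most 50 mm and 8.59 degrees, less where a joint would pass 70% of its speed; a pose out of reach is approached as far as the arm can. A call with a gripper value outside its range is refused whole. The fingers move at their own pace and stop on an object; the grip force is fixed at half the most. Time passes only in rows, so rows that do not move let the fingers close. It gives the time, the measured TCP pose, the force, the opening and the grip force at its end, in the units of the state.
- ctrl.get_obs(): the state, without advancing time (a new reading comes with each control period).
- vision.snapshot(name): name is "scene" or "top" or "wrist"; returns (picture, depth): 400x640x3 uint8, red, green, blue; 400x640 float32, m along the optical axis (not along the pixel's ray), 0 where there is no reading.
- vision.camera_model(name): a dict with "vertical_fov" (degrees; the focal length in pixels is half the picture's height over the tangent of half this angle, whatever the lens; pixels are square), "cx", "cy" (the principal point, pixels), "cam_to_world" (4x4, takes a point from camera to world coordinates). Camera axes: x right, y down, z forward; pixel columns grow to the right and rows downward; lengths in m; the calibration is good to about 2 mm. A picture is of the moment at which its call begins: read the wrist's pose just before it. camera_model takes no time and is no camera call; for the wrist camera it gives the pose at the moment of the call.
- ctrl.close_job(): hands the job in; it is judged then, once.
The state is a dict: "clock": time; "joint_pos": joint angles; "qvel": joint speeds; "tau": joint torques, N m; "tool_pos": TCP position; "orientation": TCP orientation; "force": force on the tool from outside, world axes, zero at the start; "moment": the same for the moment, N m; "opening": finger opening in m; "gripper_force": force on a finger pad.
Only numpy, scipy, OpenCV 4.12 (cv2) and the standard library are available. Lean on these libraries where they do the work, as an engineer would, in place of code of your own. Each camera call takes 0.05 s, during which the arm holds its last target. There are 200 camera calls.

## Task

Make up the hanging kit for the garage's ceiling rack: pack all six steel plates, the four corner plates and the two straight ones, into the grey tray, nested so that every one lies flat on the tray's floor with its lug up, and clip every snap hook on the bench onto the lashing eyes at the tray's front, each closed round an upright leg of an eye and left resting flat with its gate shut. Leave the tape measure, the box of screws and the jar where they are.

Things in the scene. Friction and masses are not known exactly. Their poses are not given: they have to be found in the camera images.
- tray: grey steel kit tray, fixed. Inside 133 x 222 mm (its x, y); walls 4 mm thick, their tops 12 mm above the bench; floor 4 mm thick. Origin: centre of the tray's underside, on the bench; x points from its lip to its back. Outside its -x wall (the robot's side) a flat lip 4 mm thick, 230 mm wide, runs out to x = -117 mm and carries three lashing eyes in a row along y
- eye0_right (a point): right (-y) upright leg of lashing eye 0 (numbered from the tray's -y end): a point on the leg's axis, 10 mm above the bench, 6 mm above the lip. Each eye is a closed upside-down U of 6 mm round steel rod welded to the lip at tray x = -100.5 mm; its legs stand 32 mm apart along the tray's y; crossbar's top 53 mm above the bench; eyes 90 mm apart
- eye0_left (a point): left (+y) upright leg of lashing eye 0 (numbered from the tray's -y end): a point on the leg's axis, 10 mm above the bench, 6 mm above the lip. Each eye is a closed upside-down U of 6 mm round steel rod welded to the lip at tray x = -100.5 mm; its legs stand 32 mm apart along the tray's y; crossbar's top 53 mm above the bench; eyes 90 mm apart
- eye1_right (a point): right (-y) upright leg of lashing eye 1 (numbered from the tray's -y end): a point on the leg's axis, 10 mm above the bench, 6 mm above the lip. Each eye is a closed upside-down U of 6 mm round steel rod welded to the lip at tray x = -100.5 mm; its legs stand 32 mm apart along the tray's y; crossbar's top 53 mm above the bench; eyes 90 mm apart
- eye1_left (a point): left (+y) upright leg of lashing eye 1 (numbered from the tray's -y end): a point on the leg's axis, 10 mm above the bench, 6 mm above the lip. Each eye is a closed upside-down U of 6 mm round steel rod welded to the lip at tray x = -100.5 mm; its legs stand 32 mm apart along the tray's y; crossbar's top 53 mm above the bench; eyes 90 mm apart
- eye2_right (a point): right (-y) upright leg of lashing eye 2 (numbered from the tray's -y end): a point on the leg's axis, 10 mm above the bench, 6 mm above the lip. Each eye is a closed upside-down U of 6 mm round steel rod welded to the lip at tray x = -100.5 mm; its legs stand 32 mm apart along the tray's y; crossbar's top 53 mm above the bench; eyes 90 mm apart
- eye2_left (a point): left (+y) upright leg of lashing eye 2 (numbered from the tray's -y end): a point on the leg's axis, 10 mm above the bench, 6 mm above the lip. Each eye is a closed upside-down U of 6 mm round steel rod welded to the lip at tray x = -100.5 mm; its legs stand 32 mm apart along the tray's y; crossbar's top 53 mm above the bench; eyes 90 mm apart
- plate0_lug (a point): steel corner plate, 0.3 kg, one of four alike: flat L 6 mm thick, legs 84 mm long outside, 40 mm wide, with an upright lug on top, 28 long x 9 thick x 30 mm high. Point: the lug's centre, 21 mm above the plate's underside, 8 mm from its centre of gravity. Axes: z up; the legs run along +x and +y; outer corner at (-29, -29) mm, leg ends at x, y = 55; the lug's length runs along the bisector (45 deg)
- plate1_lug (a point): steel corner plate, 0.3 kg, one of four alike: flat L 6 mm thick, legs 84 mm long outside, 40 mm wide, with an upright lug on top, 28 long x 9 thick x 30 mm high. Point: the lug's centre, 21 mm above the plate's underside, 8 mm from its centre of gravity. Axes: z up; the legs run along +x and +y; outer corner at (-29, -29) mm, leg ends at x, y = 55; the lug's length runs along the bisector (45 deg)
- plate2_lug (a point): steel corner plate, 0.3 kg, one of four alike: flat L 6 mm thick, legs 84 mm long outside, 40 mm wide, with an upright lug on top, 28 long x 9 thick x 30 mm high. Point: the lug's centre, 21 mm above the plate's underside, 8 mm from its centre of gravity. Axes: z up; the legs run along +x and +y; outer corner at (-29, -29) mm, leg ends at x, y = 55; the lug's length runs along the bisector (45 deg)
- plate3_lug (a point): steel corner plate, 0.3 kg, one of four alike: flat L 6 mm thick, legs 84 mm long outside, 40 mm wide, with an upright lug on top, 28 long x 9 thick x 30 mm high. Point: the lug's centre, 21 mm above the plate's underside, 8 mm from its centre of gravity. Axes: z up; the legs run along +x and +y; outer corner at (-29, -29) mm, leg ends at x, y = 55; the lug's length runs along the bisector (45 deg)
- strip0_lug (a point): straight steel plate, 0.17 kg, one of two alike: 62 x 40 mm (its x, y), 6 mm thick, with the same upright lug on top, 28 long (along x) x 9 thick x 30 mm high. Point: the lug's centre, 21 mm above the middle of the plate's underside; z up
- strip1_lug (a point): straight steel plate, 0.17 kg, one of two alike: 62 x 40 mm (its x, y), 6 mm thick, with the same upright lug on top, 28 long (along x) x 9 thick x 30 mm high. Point: the lug's centre, 21 mm above the middle of the plate's underside; z up
- hook0_shank (a point): brass snap hook, 0.14 kg, 130 x 36 x 12 mm (may be absent: None). Point: centre of its shank, 6 mm above the underside. Axes: z across the thickness, x towards the loop, y towards the gate side. Shank 16 mm wide, x -18 to 18 mm; then 36 mm wide shoulders; behind it a 28 mm wide strap eye, to x = -35. Loop inside: x 30 to 85, y -10 to 10 mm; spine at y = -14; bow's outside ends at x = 95
- hook0_gate (a joint): angle of that hook's steel gate (6 mm rod): 0 shut, to 0.55 rad pressed inward (towards -y); a spring of 1 to 3 N at the tip shuts it. In the shank point's axes its hinge is at (29, 14) mm, its tip at x = 73; from x = 74 the rounded nose. Press a leg in at x about 67 until it is at y about 2, then draw the hook back so that the leg goes into the bow, x 76 to 80: the gate shuts behind it
- hook1_shank (a point): brass snap hook, 0.14 kg, 130 x 36 x 12 mm (may be absent: None). Point: centre of its shank, 6 mm above the underside. Axes: z across the thickness, x towards the loop, y towards the gate side. Shank 16 mm wide, x -18 to 18 mm; then 36 mm wide shoulders; behind it a 28 mm wide strap eye, to x = -35. Loop inside: x 30 to 85, y -10 to 10 mm; spine at y = -14; bow's outside ends at x = 95
- hook1_gate (a joint): angle of that hook's steel gate (6 mm rod): 0 shut, to 0.55 rad pressed inward (towards -y); a spring of 1 to 3 N at the tip shuts it. In the shank point's axes its hinge is at (29, 14) mm, its tip at x = 73; from x = 74 the rounded nose. Press a leg in at x about 67 until it is at y about 2, then draw the hook back so that the leg goes into the bow, x 76 to 80: the gate shuts behind it
- hook2_shank (a point): brass snap hook, 0.14 kg, 130 x 36 x 12 mm (may be absent: None). Point: centre of its shank, 6 mm above the underside. Axes: z across the thickness, x towards the loop, y towards the gate side. Shank 16 mm wide, x -18 to 18 mm; then 36 mm wide shoulders; behind it a 28 mm wide strap eye, to x = -35. Loop inside: x 30 to 85, y -10 to 10 mm; spine at y = -14; bow's outside ends at x = 95
- hook2_gate (a joint): angle of that hook's steel gate (6 mm rod): 0 shut, to 0.55 rad pressed inward (towards -y); a spring of 1 to 3 N at the tip shuts it. In the shank point's axes its hinge is at (29, 14) mm, its tip at x = 73; from x = 74 the rounded nose. Press a leg in at x about 67 until it is at y about 2, then draw the hook back so that the leg goes into the bow, x 76 to 80: the gate shuts behind it
- tape_measure: yellow tape measure, 66 x 38 x 60 mm, bystander; origin at the centre of its underside
- screw_box: blue and white box of screws, 85 x 120 x 55 mm, bystander; origin at the centre of its underside
- screw_jar: glass jar of screws with a red lid, 64 mm across, 66 mm high, bystander; origin at the centre of its underside
Mind the look-alikes: they are no part of the job. What is shaped like the part that bears strip0_lug but orange or purple is not meant. What is shaped like the part that bears hook1_shank but blue is not meant.

How it is judged:
By the outcome, as a careful person would: the job done as asked, in the order asked, and still so for the second after the job is handed in, with the robot touching nothing.
Of hook0, hook1, hook2 only 2 to 3 are there at a start; the rules pass over those that are not, and their reading is None.
At some moment in a run one of plate0, plate1, plate2, plate3, hook0, hook1, hook2, strip0, strip1 may be knocked a few centimetres aside while the robot is not near it.
Once in a run the grip may slacken for a moment while it holds something.
It also fails if it takes over 210 s, if anything falls off the work surface, if the arm or the gripper's body presses on something with over 40 N, if the wrist force passes 120 N, or if a joint passes its speed limit or range.

## Working session

There is one attempt and no reset: what is moved stays moved. The work goes in short steps, Python scripts to look and compute and a tool call to move; the robot and the scene stay as the last step left them, time stands still between calls to the robot, and variables do not carry over. Pictures are saved under pics/ and viewed, at most 14 in all, crops included, and the job is handed in when it is done.

Besides the shell and the picture viewer there is one more tool, called as name(argument=value, ...), one argument or row to a line, values as JSON. move_arm: Moves the arm, as the interface text tells. Its arguments: {"type":"object","properties":{"moves":{"type":"array"}},"required":["moves"]}

```bash
mkdir -p pics
cat > h.py <<'E'
import numpy as np, cv2
from plant import ctrl, vision
from scipy.spatial.transform import Rotation as R
def snap(n):
    m=vision.camera_model(n); p,d=vision.snapshot(n); np.savez(f'{n}.npz',p=p,d=d,T=m['cam_to_world'],f=200/np.tan(np.radians(m['vertical_fov']/2)),c=[m['cx'],m['cy']]); return p,d
def world(n):
    z=np.load(f'{n}.npz'); d=z['d']; v,u=np.mgrid[:400,:640]
    P=np.stack([(u-z['c'][0])*d/z['f'],(v-z['c'][1])*d/z['f'],d],-1)
    T=z['T']; W=P@T[:3,:3].T+T[:3,3]; W[d==0]=np.nan; return z['p'],W
E
python3 - <<'E'
from h import *
for n in ('top','scene'):
    p,d=snap(n); cv2.imwrite(f'pics/{n}0.png',cv2.resize(p[:,:,::-1],(800,500),interpolation=cv2.INTER_CUBIC))
    m=vision.camera_model(n); print(n,m)
print(ctrl.get_obs())
E
```

```text
top {'vertical_fov': 53.157465091846966, 'cx': 322.44072289044, 'cy': 202.65641386678848, 'cam_to_world': array([[ 0.0218049 , -0.99882199,  0.04334947,  0.4639501 ],
       [-0.9997521 , -0.02158882,  0.00544674,  0.08446813],
       [-0.00450446, -0.04345749, -0.99904512,  1.15453134],
       [ 0.        ,  0.        ,  0.        ,  1.        ]])}
scene {'vertical_fov': 51.444510075085944, 'cx': 318.90801334873095, 'cy': 198.02422262629884, 'cam_to_world': array([[ 0.40755297,  0.64955566, -0.64185515,  1.40932684],
       [ 0.91315053, -0.2956824 ,  0.28058516, -0.31405169],
       [-0.00752959, -0.70046368, -0.71364833,  1.02674461],
       [ 0.        ,  0.        ,  0.        ,  1.        ]])}
{'clock': 0.1, 'joint_pos': array([-6.05566619e+01,  2.05895156e+01,  6.40490992e-01, -1.81842676e-02,
       -7.01385856e+01, -1.65095891e+01]), 'qvel': array([-0.05469219, -0.01352283, -0.01053799,  0.01780229,  0.09932768,
        0.01702526]), 'tau': array([-2.96135586e-03, -5.84165668e+01,  2.93752956e+01,  7.01543793e+00,
        1.02065282e-02, -5.99371629e-05]), 'tool_pos': array([ 0.15099202, -0.65745394,  0.23370148]), 'orientation': array([ 1.79911143e+02, -8.50854288e-03, -1.67072435e+02]), 'force': array([ 0.11940754, -0.34726301,  0.04736901]), 'moment': array([ 0.03746902,  0.02409832, -0.03933426]), 'gripper_force': 0.0, 'opening': 0.08766194384883057}
```

View pics/top0.png

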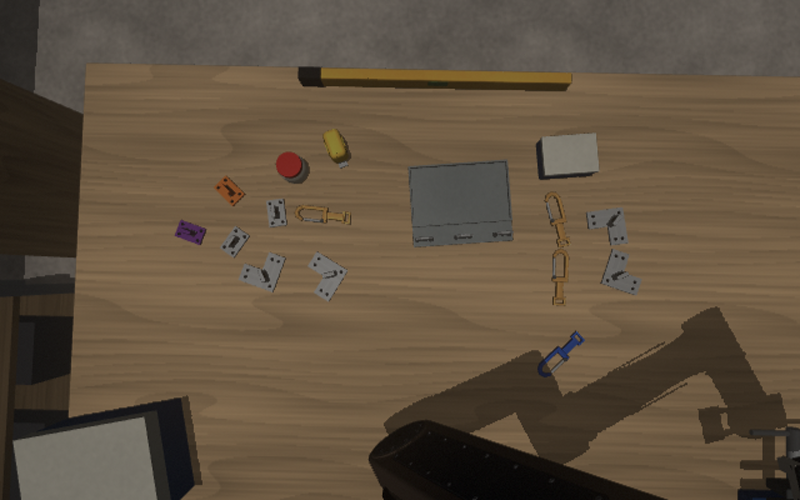

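View pics/scene0.png

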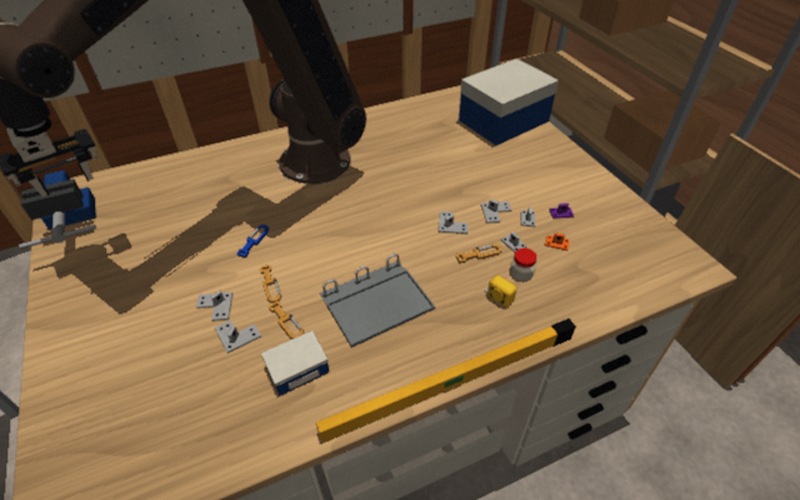

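The top view (800-px scale) shows:
- **Corner plates:** (265,272), (327,275), (607,225) and (620,272).
- **Strips:** the grey ones at (277,212) and (235,241) are meant. Orange (230,190) and purple (190,231) are look-alikes.
- **Hooks:** the brass ones at (320,215), (557,220) and (560,277) are meant. Blue (560,354) is a look-alike.
- **Tray:** (460,203).

I'll get coarse positions from this, then look closer with the wrist camera.

Run:
```python
from h import *
p,W=world('top')
for n,u,v in [('pA',265,272),('pB',327,275),('pC',607,225),('pD',620,272),('sA',277,212),('sB',235,241),('hA',335,216),('hB',560,230),('hC',560,290),('tray',460,195),('trayFL',415,246),('trayFR',512,241),('trayBL',410,168),('trayBR',507,162)]:
    print(n,np.round(W[int(v/1.25),int(u/1.25)],3))
m=vision.camera_model('wrist');o=ctrl.get_obs()
T=np.eye(4);T[:3,:3]=R.from_euler('xyz',o['orientation'],degrees=True).as_matrix();T[:3,3]=o['tool_pos']
print(np.round(np.linalg.inv(T)@m['cam_to_world'],3),m['vertical_fov'],m['cx'],m['cy'])
```

```text
pA [0.466 0.407 0.009]
pB [0.46  0.261 0.036]
pC [ 0.589 -0.375  0.006]
pD [ 0.483 -0.406  0.01 ]
sA [0.603 0.382 0.019]
sB [0.535 0.474 0.02 ]
hA [0.598 0.249 0.012]
hB [ 0.574 -0.266  0.016]
hC [ 0.438 -0.27   0.009]
tray [ 0.652 -0.038  0.002]
trayFL [0.534 0.064 0.005]
trayFR [ 0.551 -0.159 -0.003]
trayBL [0.713 0.079 0.008]
trayBR [ 0.731 -0.142  0.013]
[[-0.001 -0.961 -0.275  0.072]
 [ 1.    -0.001 -0.002  0.   ]
 [ 0.001 -0.275  0.961 -0.151]
 [ 0.     0.     0.     1.   ]] 64.91250430691885 320.24907312168256 198.11527292599413
```

```bash
cat >> h.py <<'E'
def go(*pts):
    "print, for each (x,y,z,yaw): first turn(rad about tool z) and total shift in tool axes (after turn), cm"
    o=ctrl.get_obs(); a=o['orientation']; x,y,z=o['tool_pos']; yaw=a[2]
    print('t',round(o['clock'],1),'at',np.round([x*1000,y*1000,z*1000,yaw],1),'rp',np.round(a[:2],2),'open',round(o['opening']*1000,1),'gf',round(o['gripper_force'],1),'F',np.round(o['force'],1))
    for X,Y,Z,w in pts:
        t=-(w-yaw+180)%360-180 if False else -(((w-yaw)+180)%360-180)
        c,s=np.cos(np.radians(w)),np.sin(np.radians(w)); d=np.array([X-x,Y-y])*100
        n=max(np.hypot(*d)/4,abs(Z-z)*100/4,abs(np.radians(t))/.14)
        print(f' to {X:.4f} {Y:.4f} {Z:.4f} {w:.1f}: turn {np.radians(t):.3f}  dx {c*d[0]+s*d[1]:.2f} dy {s*d[0]-c*d[1]:.2f} dz {(z-Z)*100:.2f}  n>={n:.1f}')
        x,y,z,yaw=X,Y,Z,w
E
python3 -c "
from h import *
go((.5,-.33,.235,-180),(.5,-.33,.235,-180))"
```

```text
t 0.1 at [ 151.  -657.5  233.7 -167.1] rp [ 1.7991e+02 -1.0000e-02] open 87.7 gf 0.0 F [ 0.1 -0.3  0. ]
 to 0.5000 -0.3300 0.2350 -180.0: turn 0.226  dx -34.90 dy 32.75 dz -0.13  n>=12.0
 to 0.5000 -0.3300 0.2350 -180.0: turn 0.000  dx -0.00 dy 0.00 dz 0.00  n>=0.0
```

move_arm(
  moves=[5,0,0,0,0,0,0.113,5,0,0,0,0,0,0.113,5,-2.9,2.7,0,0,0,0,5,-2.9,2.7,0,0,0,0,5,-2.9,2.7,0,0,0,0,5,-2.9,2.7,0,0,0,0,5,-2.9,2.7,0,0,0,0,5,-2.9,2.7,0,0,0,0],
)

```text
clock: 0.9
tool_pos: [0.3259, -0.4945, 0.2343]
orientation: [180.0, -0.0, 180.0]
force: [0.6, -0.2, 0.5]
opening: 0.0502
gripper_force: 0.0
```

move_arm(
  moves=[5,-2.9,2.7,0,0,0,0,5,-2.9,2.7,0,0,0,0,5,-2.9,2.7,0,0,0,0,5,-2.9,2.7,0,0,0,0,5,-2.9,2.7,0,0,0,0,5,-2.9,2.7,0,0,0,0,5,0,0,0,0,0,0,5,0,0,0,0,0,0],
)

```text
clock: 1.7
tool_pos: [0.4996, -0.333, 0.234]
orientation: [180.0, -0.1, -179.9]
force: [0.0, 0.2, 0.2]
opening: 0.05
gripper_force: 0.0
```

Run:
```python
from h import *
p,d=snap('wrist'); cv2.imwrite('pics/w1.png',cv2.resize(p[:,:,::-1],(800,500),interpolation=cv2.INTER_CUBIC))
go((.5,.35,.235,-180))
```

```text
t 1.8 at [ 499.  -333.6  234.1 -180. ] rp [ 1.7998e+02 -5.0000e-02] open 50.0 gf 0.0 F [-0.1 -0.5 -0.7]
 to 0.5000 0.3500 0.2350 -180.0: turn 0.001  dx -0.10 dy 68.36 dz -0.09  n>=17.1
```

View pics/w1.png

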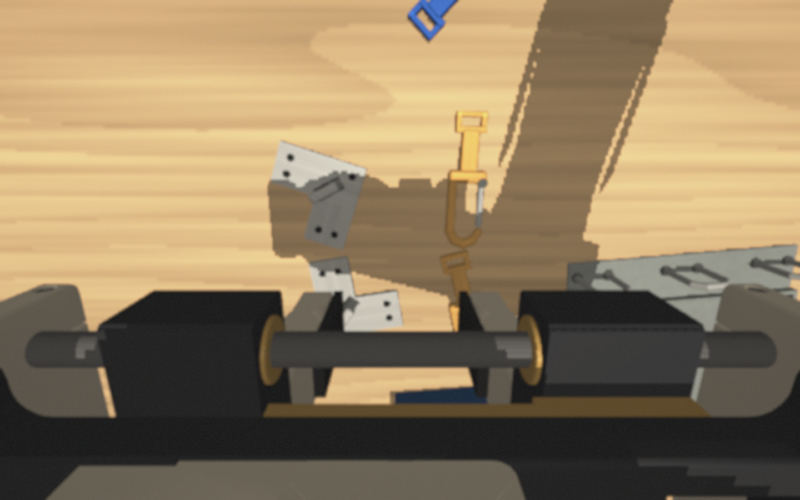

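The wrist picture shows plate D (lug at (328,186)) and hook C (shank (470,150), gate on the image-right side, near x 482). The jaws hide the ground ahead of the TCP, so I'll move further out along x for the survey.

move_arm(
  moves=[5,-3.8,0,0,0,0,0,5,-3.8,0,0,0,0,0,5,-3.8,0,0,0,0,0,5,-3.8,0,0,0,0,0,5,0,0,0,0,0,0,5,0,0,0,0,0,0],
)

```text
clock: 2.35
tool_pos: [0.6507, -0.3348, 0.2331]
orientation: [180.0, -0.1, 179.9]
force: [-0.3, 0.1, 0.6]
opening: 0.0498
gripper_force: 0.0
```

Run:
```python
from h import *
p,d=snap('wrist'); np.savez('R.npz',**np.load('wrist.npz')); cv2.imwrite('pics/wR.png',cv2.resize(p[:300,:,::-1],(800,375),interpolation=cv2.INTER_CUBIC))
go((.72,-.04,.235,-180),(.66,.33,.235,180))
```

```text
t 2.4 at [ 650.2 -334.8  233.9  179.9] rp [ 1.7998e+02 -8.0000e-02] open 49.9 gf 0.0 F [-0.6 -0.2 -0.7]
 to 0.7200 -0.0400 0.2350 -180.0: turn -0.001  dx -6.98 dy 29.48 dz -0.11  n>=7.6
 to 0.6600 0.3300 0.2350 180.0: turn 0.000  dx 6.00 dy 37.00 dz 0.00  n>=9.4
```

move_arm(
  moves=[5,-0.9,4.2,0,0,0,0,5,-0.9,4.2,0,0,0,0,5,-0.9,4.2,0,0,0,0,5,-0.9,4.2,0,0,0,0,5,-0.9,4.2,0,0,0,0,5,-0.9,4.2,0,0,0,0,5,-0.9,4.2,0,0,0,0,5,0,0,0,0,0,0],
)

```text
clock: 3.2
tool_pos: [0.7141, -0.0362, 0.2353]
orientation: [180.0, 0.1, -179.8]
force: [0.4, -0.0, 0.4]
opening: 0.0502
gripper_force: 0.0
```

Run:
```python
from h import *
p,d=snap('wrist'); np.savez('T.npz',**np.load('wrist.npz')); cv2.imwrite('pics/wT.png',cv2.resize(p[:300,:,::-1],(800,375),interpolation=cv2.INTER_CUBIC))
go((.66,.33,.235,180))
```

```text
t 3.2 at [ 713.7  -38.3  235.3 -179.9] rp [1.7998e+02 4.0000e-02] open 50.1 gf 0.0 F [-0.6 -0.1  0.1]
 to 0.6600 0.3300 0.2350 180.0: turn 0.002  dx 5.37 dy 36.83 dz 0.03  n>=9.3
```

move_arm(
  moves=[5,0.6,4.1,0,0,0,0,5,0.6,4.1,0,0,0,0,5,0.6,4.1,0,0,0,0,5,0.6,4.1,0,0,0,0,5,0.6,4.1,0,0,0,0,5,0.6,4.1,0,0,0,0,5,0.6,4.1,0,0,0,0,5,0.6,4.1,0,0,0,0],
)

```text
clock: 4.05
tool_pos: [0.666, 0.2873, 0.2356]
orientation: [180.0, 0.0, 179.9]
force: [1.0, 0.5, -0.2]
opening: 0.05
gripper_force: 0.0
```

move_arm(
  moves=[5,0.6,4.1,0,0,0,0,5,0,0,0,0,0,0,5,0,0,0,0,0,0],
)

```text
clock: 4.35
tool_pos: [0.6601, 0.3283, 0.2349]
orientation: [-180.0, 0.0, 180.0]
force: [0.1, -0.2, -0.0]
opening: 0.0499
gripper_force: 0.0
```

Run:
```python
from h import *
p,d=snap('wrist'); np.savez('L.npz',**np.load('wrist.npz')); cv2.imwrite('pics/wL.png',cv2.resize(p[:300,:,::-1],(800,375),interpolation=cv2.INTER_CUBIC))
go()
ims=[cv2.imread(f'pics/w{k}.png')[:,:] for k in 'RTL']
cv2.imwrite('pics/all3.png',cv2.resize(np.vstack([i[:300] for i in ims]),(534,600),interpolation=cv2.INTER_AREA))
```

```text
t 4.4 at [660.4 327.5 235.  179.9] rp [-1.7999e+02  1.0000e-02] open 49.7 gf 0.0 F [-0.5 -0.6 -0.4]
```

View pics/wR.png

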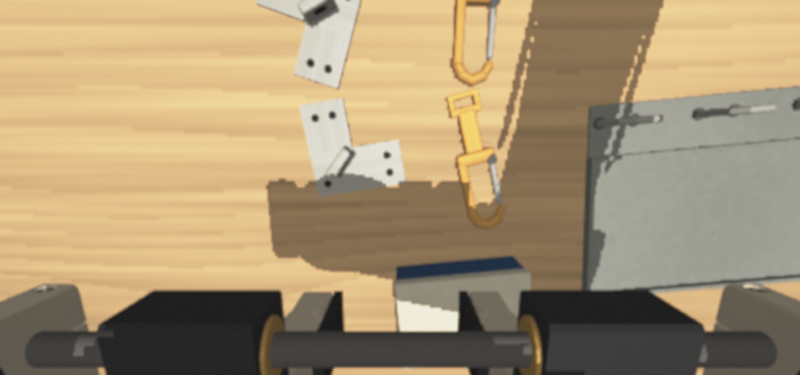

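View pics/wL.png

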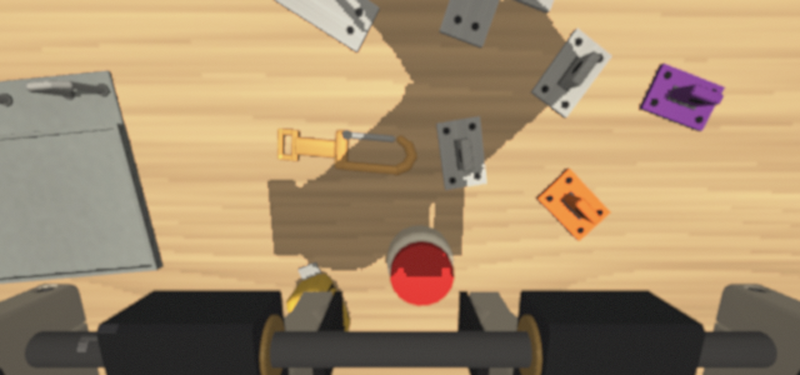

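View pics/wT.png

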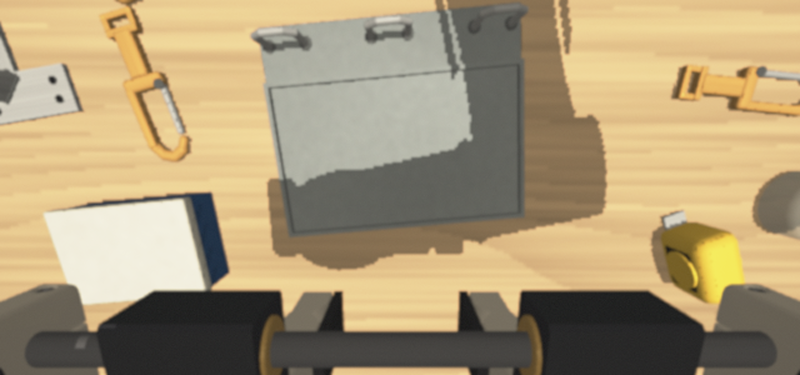

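In these views image right is +y and image down is +x.
- **Right view:** plate C lug (340,162), hook B shank (470,130), hook C loop (475,40).
- **Left view:** strips at (462,150) and (572,72), with purple (682,97) and orange (573,205) as decoys. Hook A shank (315,147), gate on the −x side.
- **Tray view:** the eyes are along the top edge, at (283,38), (390,30) and (497,17).

All three hooks lie z-up, so they go on the right legs. Next I'll step back for plates A and B, then fit the poses.

move_arm(
  moves=[5,3.8,0,0,0,0,0,5,3.8,0,0,0,0,0,5,3.8,0,0,0,0,0,5,3.8,0,0,0,0,0,5,0,0,0,0,0,0,5,0,0,0,0,0,0],
)

```text
clock: 5.0
tool_pos: [0.5084, 0.3276, 0.236]
orientation: [179.9, 0.1, 179.9]
force: [0.6, -0.0, 0.1]
opening: 0.0502
gripper_force: 0.0
```

```bash
cat >> h.py <<'E'
from scipy.optimize import least_squares
Lp=np.array([[-29,-29],[55,-29],[55,11],[11,11],[11,55],[-29,55]])/1000
Sp=np.array([[-31,-20],[31,-20],[31,20],[-31,20]])/1000
Tp=np.array([[-117,-115],[70.5,-115],[70.5,115],[-117,115]])/1000
Hp=np.array([[-35,-14],[-18,-14],[-18,-8],[18,-8],[18,-18],[80,-18],[92,-12],[95,0],[92,12],[80,18],[18,18],[18,8],[-18,8],[-18,14],[-35,14]])/1000
def ray(z,u,v,h):
    T=z['T']; d=np.stack([(u-z['c'][0])/z['f'],(v-z['c'][1])/z['f'],np.ones_like(u,float)],-1)@T[:3,:3].T
    return (T[:3,3]+d*((h-T[2,3])/d[...,2])[...,None])[...,:2]
def segd(p,poly):
    a=poly; b=np.roll(poly,-1,0); ab=b-a
    t=np.clip(((p[:,None]-a)*ab).sum(-1)/(ab**2).sum(-1),0,1)
    return np.linalg.norm(p[:,None]-a-t[...,None]*ab,axis=-1).min(1)
def fit(n,xy,poly,h,rad=.07,zmin=.003,zmax=.06,yaws=range(0,360,30),lug=True):
    "pose (x mm,y mm,yaw deg), rms mm of outline poly near world xy seen in n.npz"
    z=np.load(f'{n}.npz'); _,W=world(n); k=W[...,2]
    m=((k>zmin)&(k<zmax)&(np.hypot(W[...,0]-xy[0],W[...,1]-xy[1])<rad)).astype(np.uint8)
    cnt,lab,st,ce=cv2.connectedComponentsWithStats(m)
    i=1+np.argmax(st[1:,4]); c,_=cv2.findContours((lab==i).astype(np.uint8),cv2.RETR_EXTERNAL,cv2.CHAIN_APPROX_NONE)
    c=max(c,key=len)[:,0].astype(float)
    M=cv2.moments(c.astype(np.float32).reshape(-1,1,2)); cc=np.array([M['m10'],M['m01']])/M['m00']; c=c+.5*(c-cc)/np.linalg.norm(c-cc,axis=1,keepdims=True)
    P=ray(z,c[:,0],c[:,1],h); best=None
    lt=(lab==i)&(k>.026); L=W[lt][:,:2]
    for y0 in yaws:
        f=lambda q: segd((P-q[:2])@np.array([[np.cos(q[2]),-np.sin(q[2])],[np.sin(q[2]),np.cos(q[2])]]),poly)
        r=least_squares(f,[*P.mean(0),np.radians(y0)],loss='soft_l1',f_scale=.0015,x_scale=[.01,.01,.1])
        if best is None or r.cost<best.cost: best=r
    q=best.x; e=np.sqrt(np.mean(np.clip(f(q),0,.004)**2))*1000
    lugc=np.round(L.mean(0)*1000,1) if lug and len(L)>5 else None
    print(n,'pose',np.round([q[0]*1000,q[1]*1000,(np.degrees(q[2])+180)%360-180],1),'rms %.2f'%e,'lugtop',lugc,len(L),'top z %.1f'%(np.median(k[lab==i])*1000))
    return q
E
python3 - <<'E'
from h import *
p,d=snap('wrist'); np.savez('L2.npz',**np.load('wrist.npz')); go()
_,W=world('L2'); print('bench z',np.nanpercentile(W[:200,:,2],[5,25,50,75]))
fit('L2',(.466,.407),Lp,.006); fit('L2',(.46,.261),Lp,.006); fit('R',(.59,-.375),Lp,.006)
fit('L',(.603,.382),Sp,.006,.05); fit('L',(.535,.474),Sp,.006,.05)
fit('L',(.598,.249),Hp,.009,.08); fit('R',(.59,-.265),Hp,.009,.075)
fit('T',(.63,-.04),Tp,.006,.18,lug=False,yaws=[0],zmin=.002)
E
```

```text
t 5.0 at [509.  327.8 235.6 179.9] rp [1.7994e+02 7.0000e-02] open 49.8 gf 0.0 F [0.7 0.4 0.6]
bench z [-0.00023914  0.0005871   0.00118306  0.00183109]
L2 pose [457.9 407.2 -18.8] rms 0.53 lugtop [457.5 406.2] 249 top z 7.2
L2 pose [464.4 257.1  59.7] rms 0.38 lugtop [463.8 258.3] 224 top z 7.3
R pose [ 601.4 -388.9   99. ] rms 0.44 lugtop [ 600.8 -387.9] 239 top z 7.3
L pose [604.7 386.2   9.2] rms 0.42 lugtop [604.3 385.4] 249 top z 7.3
L pose [535.6 480.7 146.4] rms 0.59 lugtop [535.7 479.2] 341 top z 7.2
L pose [598.6 250.1  84.6] rms 2.29 lugtop None 0 top z 12.4
R pose [ 574.5 -271.    14.3] rms 0.84 lugtop None 0 top z 12.2
T pose [659.4 -36.6   5.1] rms 1.93 lugtop None 1007 top z 5.2
```

Fits are good apart from the tray, whose lip and walls lie at different heights. I'll refit it with both heights and check the eye crossbars.

```bash
cat >> h.py <<'E'
def traypose(n='T',show=True):
    z=np.load(f'{n}.npz'); _,W=world(n); k=W[...,2]
    m=((k>.0025)&(k<.07)&(np.hypot(W[...,0]-.64,W[...,1]+.038)<.165)).astype(np.uint8); m=cv2.morphologyEx(m,cv2.MORPH_OPEN,np.ones((3,3)))
    c,_=cv2.findContours(m,cv2.RETR_EXTERNAL,cv2.CHAIN_APPROX_NONE); c=max(c,key=cv2.contourArea)[:,0].astype(float); cc=c.mean(0); c=c+.5*np.sign(c-cc)
    c=c[c[:,1]>2]
    P4,P12=ray(z,c[:,0],c[:,1],.004),ray(z,c[:,0],c[:,1],.012)
    def f(q):
        M=np.array([[np.cos(q[2]),-np.sin(q[2])],[np.sin(q[2]),np.cos(q[2])]])
        a=(P4-q[:2])@M; b=(P12-q[:2])@M
        return np.where(a[:,0]<-.072,segd(a,Tp),segd(b,Tp))
    q=least_squares(f,[.66,-.037,.09],loss='cauchy',f_scale=.001,x_scale=[.01,.01,.1]).x
    M=np.array([[np.cos(q[2]),-np.sin(q[2])],[np.sin(q[2]),np.cos(q[2])]]); r=f(q); a=(P4-q[:2])@M
    if show:
        print('tray',np.round([q[0]*1000,q[1]*1000,np.degrees(q[2])],2),'median res',np.median(r)*1000,'inl',np.mean(r<.0015),'front n',np.sum((a[:,0]<-.112)&(r<.0015)))
        E=(W[...,:2]-q[:2])@M; e=(k>.035)&(k<.06)&(abs(E[...,0]+.1)<.03); 
        for y in (-.09,0,.09):
            s=e&(abs(E[...,1]-y)<.03)&(k>np.nanmax(k[e])-.006); s2=E[s]
            print('bar',np.round([s2[:,0].mean()*1000,s2[:,1].min()*1000,s2[:,1].max()*1000,k[s].max()*1000],1),s.sum())
        for x in (-30,0,30):
            s=(abs(E[...,0]-x/1000)<.01)&(k>.009)&(k<.02)
            print('walls y',[np.round(np.median(E[s&(np.sign(E[...,1])==g)][:,1])*1000,1) for g in (-1,1)])
        s=(abs(E[...,1])<.08)&(k>.009)&(k<.02)
        print('walls x',[np.round(np.median(E[s&(np.sign(E[...,0])==g)&(abs(E[...,0])<.08)][:,0])*1000,1) for g in (-1,1)])
    return q
E
python3 - <<'E'
from h import *
traypose()
E
```

```text
tray [658.51 -36.81   5.09] median res 0.4228215351309364 inl 0.9432717678100264 front n 210
bar [-100.5 -103.3  -76.8   55.9] 183
bar [-100.6  -13.6   13.3   56.1] 185
bar [-100.6   76.   103.4   55.4] 190
walls y [np.float64(-204.8), np.float64(291.5)]
walls y [np.float64(-112.3), np.float64(339.1)]
walls y [np.float64(-185.4), np.float64(112.6)]
walls x [np.float64(-68.8), np.float64(67.6)]
```

```bash
cat >> h.py <<'E'
TR=(.6585,-.0368,5.09)
def tw(x,y,yaw=0,T=TR):
    c,s=np.cos(np.radians(T[2])),np.sin(np.radians(T[2])); return T[0]+(c*x-s*y)/1000,T[1]+(s*x+c*y)/1000,yaw+T[2]
def chk(objs):
    snap('top')
    for n,xy,p,h in objs: print(n,end=' '); fit('top',xy,p,h,.06 if p is not Hp else .085)
E
python3 - <<'E'
from h import *
x,y,w=tw(32.5,87.5,180)
go((.6047,.3862,.10,189.2),(.6047,.3862,.019,189.2),(.6047,.3862,.1,189.2),(x,y,.1,w),(x,y,.024,w))
chk([('A',(.458,.407),Lp,.006),('B',(.464,.257),Lp,.006),('C',(.601,-.389),Lp,.006),('D',(.49,-.40),Lp,.006),('hB',(.59,-.265),Hp,.009),('hC',(.47,-.27),Hp,.009)])
E
```

```text
t 5.0 at [509.  327.8 235.6 179.9] rp [1.7994e+02 7.0000e-02] open 49.8 gf 0.0 F [0.7 0.4 0.6]
 to 0.6047 0.3862 0.1000 189.2: turn -0.162  dx -10.38 dy 4.23 dz 13.56  n>=3.4
 to 0.6047 0.3862 0.0190 189.2: turn -0.000  dx -0.00 dy 0.00 dz 8.10  n>=2.0
 to 0.6047 0.3862 0.1000 189.2: turn -0.000  dx -0.00 dy 0.00 dz -8.10  n>=2.0
 to 0.6831 0.0532 0.1000 185.1: turn 0.072  dx -4.86 dy -33.86 dz 0.00  n>=8.6
 to 0.6831 0.0532 0.0240 185.1: turn -0.000  dx -0.00 dy 0.00 dz 7.60  n>=1.9
A top pose [455.5 407.2 -15.6] rms 2.63 lugtop [455.8 406.6] 41 top z 6.8
B top pose [462.3 256.5  57.9] rms 2.13 lugtop [462.7 257.1] 33 top z 6.4
C top pose [ 599.7 -387.5   99.4] rms 1.63 lugtop [ 599.2 -386.4] 41 top z 6.5
D top pose [ 475.5 -399.3 -109.1] rms 1.85 lugtop [ 474.7 -398.7] 42 top z 6.5
hB top pose [ 559.7 -266.4    9. ] rms 3.43 lugtop None 0 top z 10.3
hC top pose [ 448.6 -268.    -1.3] rms 2.97 lugtop None 0 top z 10.3
```

move_arm(
  moves=[3,0,0,2,0,0,-0.081,3,0,0,2,0,0,-0.081,3,-2.6,1.06,2.4,0,0,0,3,-2.6,1.06,2.4,0,0,0,3,-2.6,1.06,2.4,0,0,0,3,-2.58,1.05,2.4,0,0,0,3,0,0,0,0,0,0,3,0,0,0,0,0,0],
)

```text
clock: 5.9
tool_pos: [0.6048, 0.3862, 0.0962]
orientation: [-179.9, -0.2, -170.8]
force: [0.1, -0.1, 0.8]
opening: 0.03
gripper_force: 0.0
```

Run:
```python
from h import *
x,y,w=tw(32.5,87.5,180)
go((.6047,.3862,.019,189.2),(.6047,.3862,.1,189.2),(x,y,.1,w),(x,y,.024,w))
snap('wrist'); fit('wrist',(.605,.386),Sp,.006,.045)
```

```text
t 5.9 at [ 604.8  386.2   96.2 -170.8] rp [-1.7987e+02 -1.5000e-01] open 30.0 gf 0.0 F [ 0.1 -0.1  0.8]
 to 0.6047 0.3862 0.0190 189.2: turn -0.001  dx 0.00 dy 0.00 dz 7.72  n>=1.9
 to 0.6047 0.3862 0.1000 189.2: turn -0.000  dx -0.00 dy 0.00 dz -8.10  n>=2.0
 to 0.6831 0.0532 0.1000 185.1: turn 0.072  dx -4.86 dy -33.86 dz 0.00  n>=8.6
 to 0.6831 0.0532 0.0240 185.1: turn -0.000  dx -0.00 dy 0.00 dz 7.60  n>=1.9
wrist pose [604.2 386.3   9.3] rms 0.46 lugtop [602.2 386. ] 498 top z 7.4
```

move_arm(
  moves=[3,0,0,3,0,0,0,3,0,0,2.7,0,0,0,3,0,0,1.7,0,0,0,3,0,0,0,0,0,0,0,0,0,0,0,0,0,0,0,0,0,0,0,0,0,0,0,0,0,0,0,0,0,0,0,0,0,0],
)

```text
clock: 6.75
tool_pos: [0.6046, 0.3879, 0.0264]
orientation: [179.9, 0.1, -170.7]
force: [-0.9, -0.7, 7.6]
opening: 0.0091
gripper_force: 30.0
```

Run:
```python
from h import *
x,y,w=tw(32.5,87.5,180)
go((.6047,.3862,.1,189.2),(x,y,.1,w),(x,y,.024,w))
```

```text
t 6.8 at [ 604.6  387.9   26.4 -170.7] rp [1.7995e+02 1.1000e-01] open 9.1 gf 30.0 F [-0.9 -0.7  7.6]
 to 0.6047 0.3862 0.1000 189.2: turn 0.002  dx 0.02 dy -0.17 dz -7.36  n>=1.8
 to 0.6831 0.0532 0.1000 185.1: turn 0.072  dx -4.86 dy -33.86 dz 0.00  n>=8.6
 to 0.6831 0.0532 0.0240 185.1: turn -0.000  dx -0.00 dy 0.00 dz 7.60  n>=1.9
```

move_arm(
  moves=[0,0,0,0,0,0,0,0,0,0,0,0,0,0],
)

```text
clock: 6.95
tool_pos: [0.6046, 0.3879, 0.0264]
orientation: [180.0, 0.1, -170.7]
force: [-1.5, -1.6, 6.6]
opening: 0.0088
gripper_force: 30.0
```

move_arm(
  moves=[0,0,0,-2,0,0,0,0,0,0,-3,0,0,0,0,0,0,-2.5,0,0,0,0,0,0,0,0,0,0,0,0,0,0,0,0,0,0,0,0,0,0,0,0],
)

```text
clock: 7.55
tool_pos: [0.6031, 0.3871, 0.0983]
orientation: [-180.0, -0.1, -170.7]
force: [-0.2, 0.1, -3.0]
opening: 0.0088
gripper_force: 30.0
```

Run:
```python
from h import *
x,y,w=tw(32.5,87.5,180)
go((x,y,.1,w),(x,y,.024,w))
snap('wrist'); fit('wrist',(.605,.386),Sp,.006+.075,.055,zmin=.04,zmax=.14)
```

```text
t 7.5 at [ 603.1  387.1   98.3 -170.7] rp [-1.7996e+02 -1.0000e-01] open 8.8 gf 30.0 F [-0.2  0.1 -3. ]
 to 0.6831 0.0532 0.1000 185.1: turn 0.073  dx -5.00 dy -33.96 dz -0.17  n>=8.6
 to 0.6831 0.0532 0.0240 185.1: turn -0.000  dx -0.00 dy 0.00 dz 7.60  n>=1.9
wrist pose [599.7 386.6   9.2] rms 2.55 lugtop [587.9 384.7] 5234 top z 79.7
```

move_arm(
  moves=[0,0,0,0,0,0,0.073,0,-0.56,-3.77,0,0,0,0,0,-0.56,-3.77,0,0,0,0,0,-0.56,-3.77,0,0,0,0,0,-0.56,-3.77,0,0,0,0,0,-0.56,-3.77,0,0,0,0,0,-0.56,-3.77,0,0,0,0,0,-0.56,-3.77,0,0,0,0],
)

```text
clock: 8.4
tool_pos: [0.6659, 0.1265, 0.0983]
orientation: [-180.0, -0.1, -174.9]
force: [0.7, 0.4, -1.7]
opening: 0.0088
gripper_force: 30.0
```

move_arm(
  moves=[0,-0.56,-3.77,0,0,0,0,0,-0.52,-3.8,0,0,0,0,0,0,0,1.5,0,0,0,0,0,0,1.5,0,0,0,0,0,0,0,0,0,0,0,0,0,0,0,0,0,0,0,0,0,0,0,0],
)

```text
clock: 9.1
tool_pos: [0.6841, 0.0548, 0.0698]
orientation: [-180.0, 0.0, -174.8]
force: [0.4, -0.0, -1.6]
opening: 0.0088
gripper_force: 30.0
```

Run:
```python
from h import *
x,y,w=tw(32.5,87.5,180)
go((x,y,.0295,w))
```

```text
t 9.1 at [ 684.1   54.8   69.8 -174.8] rp [-1.7999e+02  2.0000e-02] open 8.8 gf 30.0 F [ 0.4 -0.  -1.6]
 to 0.6831 0.0532 0.0295 185.1: turn 0.002  dx 0.11 dy -0.15 dz 4.03  n>=1.0
```

move_arm(
  moves=[0,0.1,-0.15,1.5,0,0,0,0,0,0,1.5,0,0,0,0,0,0,0.6,0,0,0,0,0,0,0.4,0,0,0,0,0,0,0,0,0,0,0,0,0,0,0,0,0],
)

```text
clock: 9.7
tool_pos: [0.6818, 0.052, 0.0303]
orientation: [-180.0, -0.1, -174.9]
force: [-7.9, 1.0, 9.7]
opening: 0.0085
gripper_force: 30.0
```

Run:
```python
from h import *
x,y,w=tw(32.5,87.5,180)
go((x,y,.0295,w))
```

```text
t 9.7 at [ 681.8   52.    30.3 -174.9] rp [-1.7997e+02 -1.2000e-01] open 8.5 gf 30.0 F [-7.9  1.   9.7]
 to 0.6831 0.0532 0.0295 185.1: turn 0.000  dx -0.14 dy 0.12 dz 0.08  n>=0.0
```

move_arm(
  moves=[2.5,0,0,0,0,0,0,2.5,0,0,0,0,0,0,2.5,0,0,-2,0,0,0,2.5,0,0,-4,0,0,0,2.5,0,0,-4.5,0,0,0,2.5,0,0,-4.5,0,0,0,2.5,0,0,-3,0,0,0,2.5,0,0,0,0,0,0],
)

```text
clock: 10.5
tool_pos: [0.6858, 0.0525, 0.2155]
orientation: [179.9, 0.5, -174.9]
force: [-0.0, -0.1, 0.6]
opening: 0.0248
gripper_force: 0.0
```

move_arm(
  moves=[2.5,-3,-2,0,0,0,0,2.5,-3,-2,0,0,0,0,2.5,0,0,0,0,0,0],
)

```text
clock: 10.8
tool_pos: [0.7485, 0.0155, 0.207]
orientation: [-179.9, -0.1, -175.0]
force: [0.1, 0.2, -0.2]
opening: 0.0253
gripper_force: 0.0
```

```bash
cat >> h.py <<'E'
def intray(xy,poly,h=.010,rad=.05,**k):
    "fit a part lying in the tray (wrist view), give its pose in the tray frame (tray as in TR)"
    q=fit('wrist',xy,poly,h,rad,zmin=.0075+.001,**k); c,s=np.cos(np.radians(TR[2])),np.sin(np.radians(TR[2])); d=(q[:2]-TR[:2])*1000
    print('   tray frame',np.round([c*d[0]+s*d[1],-s*d[0]+c*d[1],(np.degrees(q[2])-TR[2]+180)%360-180],1))
E
python3 - <<'E'
from h import *
go()
p,d=snap('wrist'); x,y,w=tw(32.5,87.5,0); intray((x,y),Sp); traypose('wrist')
cv2.imwrite('pics/t1.png',cv2.resize(p[:260,100:,::-1],(800,385),interpolation=cv2.INTER_CUBIC))
E
```

```text
t 10.8 at [ 748.5   15.5  207.  -175. ] rp [-1.7995e+02 -9.0000e-02] open 25.3 gf 0.0 F [ 0.1  0.2 -0.2]
wrist pose [ 680.8   52.3 -175. ] rms 0.26 lugtop [680.8  51.4] 301 top z 11.3
   tray frame [ 30.1  86.8 179.9]
tray [658.04 -36.95   5.27] median res 0.308379400749792 inl 0.9773156899810964 front n 0Traceback (most recent call last):
  File "<stdin>", line 3, in <module>
  File "h.py", line 66, in traypose
    s=e&(abs(E[...,1]-y)<.03)&(k>np.nanmax(k[e])-.006); s2=E[s]
                                 ~~~~~~~~~^^^^^^
    res = np.fmax.reduce(a, axis=axis, out=out, **kwargs)
ValueError: zero-size array to reduction operation fmax which has no identity
```

The first strip lies flat at tray (30.4, 86.9). Strip B is next.

Run:
```python
from h import *
print(ctrl.get_obs()['joint_pos'][5]); go((.5356,.4807,.14,146.4))
```

```text
-101.14414131082324
t 10.8 at [ 747.1   16.3  207.  -175. ] rp [-1.7998e+02 -1.3000e-01] open 25.3 gf 0.0 F [-1.1  0.5 -0.2]
 to 0.5356 0.4807 0.1400 146.4: turn 0.673  dx 43.32 dy 26.97 dz 6.70  n>=12.8
```

move_arm(
  moves=[3,0,0,0,0,0,0.135,3,0,0,0,0,0,0.135,3,0,0,0,0,0,0.135,3,0,0,0,0,0,0.135,3,0,0,0,0,0,0.133,3,3.1,1.93,0.5,0,0,0,3,3.1,1.93,0.5,0,0,0,3,3.1,1.93,0.5,0,0,0],
)

```text
clock: 11.65
tool_pos: [0.6995, 0.1182, 0.1938]
orientation: [-180.0, -0.0, 146.5]
force: [0.7, 0.1, 0.2]
opening: 0.0302
gripper_force: 0.0
```

move_arm(
  moves=[3,3.1,1.93,0.5,0,0,0,3,3.1,1.93,0.5,0,0,0,3,3.1,1.93,0.5,0,0,0,3,3.1,1.93,0.5,0,0,0,3,3.1,1.93,0.5,0,0,0,3,3.1,1.93,0.5,0,0,0,3,3.1,1.93,0.5,0,0,0,3,3.1,1.93,0.5,0,0,0],
)

```text
clock: 12.45
tool_pos: [0.5775, 0.3841, 0.154]
orientation: [-180.0, -0.0, 146.6]
force: [-0.2, -1.0, 1.6]
opening: 0.0299
gripper_force: 0.0
```

move_arm(
  moves=[3,3.1,1.93,0.5,0,0,0,3,3.1,1.93,0.5,0,0,0,3,3.0,1.9,0.3,0,0,0,3,0,0,0,0,0,0,3,0,0,0,0,0,0],
)

```text
clock: 12.95
tool_pos: [0.5505, 0.4665, 0.141]
orientation: [179.7, -2.7, 149.3]
force: [0.4, 0.0, 0.2]
opening: 0.0301
gripper_force: 0.0
```

Run:
```python
from h import *
p,d=snap('wrist'); q=fit('wrist',(.5356,.4807),Sp,.006,.045)
go((*q[:2],.02,np.degrees(q[2])),)
```

```text
wrist pose [535.2 480.6 -33.7] rms 0.34 lugtop [534.2 481.2] 370 top z 7.3
t 13.0 at [550.9 465.9 141.3 149.2] rp [179.65  -2.72] open 30.1 gf 0.0 F [ 0.5 -0.6 -0.1]
 to 0.5352 0.4806 0.0200 326.3: turn -3.090  dx -2.12 dy -0.36 dz 12.13  n>=22.1
```

move_arm(
  moves=[3,0,0,0,0,0,-0.14,3,0,0,0,0,0,-0.14,3,0,0,0,0,0,-0.14,3,0,0,0,0,0,-0.14,3,0,0,0,0,0,-0.14,3,0,0,0,0,0,-0.14,3,0,0,0,0,0,-0.14,3,0,0,0,0,0,-0.14],
)

```text
clock: 13.8
tool_pos: [0.5515, 0.4649, 0.142]
orientation: [177.4, -0.8, -146.4]
force: [-0.1, -0.7, 0.3]
opening: 0.0301
gripper_force: 0.0
```

move_arm(
  moves=[3,0,0,0,0,0,-0.14,3,0,0,0,0,0,-0.14,3,0,0,0,0,0,-0.14,3,0,0,0,0,0,-0.14,3,0,0,0,0,0,-0.14,3,0,0,0,0,0,-0.14,3,0,0,0,0,0,-0.14,3,0,0,0,0,0,-0.14],
)

```text
clock: 14.6
tool_pos: [0.5515, 0.4649, 0.142]
orientation: [178.1, 2.0, -82.2]
force: [-0.1, 0.5, -0.3]
opening: 0.0299
gripper_force: 0.0
```

move_arm(
  moves=[3,0,0,0,0,0,-0.14,3,0,0,0,0,0,-0.14,3,0,0,0,0,0,-0.14,3,0,0,0,0,0,-0.14,3,0,0,0,0,0,-0.14,3,0,0,0,0,0,-0.14,3,0,0,0,0,0,0],
)

```text
clock: 15.3
tool_pos: [0.5515, 0.4651, 0.1421]
orientation: [-179.8, 2.7, -34.3]
force: [0.0, -0.3, 0.3]
opening: 0.03
gripper_force: 0.0
```

```bash
cat >> h.py <<'E'
def tilt():
    a=ctrl.get_obs()['orientation']; Rm=R.from_euler('xyz',a,degrees=True); Rt=R.from_euler('xyz',[180,0,a[2]],degrees=True)
    print('untilt rotvec',np.round((Rm.inv()*Rt).as_rotvec(),3))
E
python3 - <<'E'
from h import *
print(ctrl.get_obs()['joint_pos']); tilt()
go((.5352,.4806,.02,-33.7),)
E
```

```text
[ 54.09189509  28.63343768   2.25759112  -3.05400649 -63.49270194
   2.98726534]
untilt rotvec [-0.004  0.048 -0.   ]
t 15.3 at [551.5 465.1 142.1 -34.3] rp [-179.76    2.73] open 30.0 gf 0.0 F [ 0.  -0.3  0.3]
 to 0.5352 0.4806 0.0200 -33.7: turn -0.010  dx -2.21 dy -0.39 dz 12.21  n>=3.1
```

move_arm(
  moves=[3,0,0,0,-0.004,0.048,-0.01,3,-1.1,-0.2,3.5,0,0,0,3,-1.1,-0.2,3.5,0,0,0,3,0,0,2.5,0,0,0,3,0,0,0,0,0,0,3,0,0,0,0,0,0,3,0,0,0,0,0,0],
)

```text
clock: 16.0
tool_pos: [0.5361, 0.4823, 0.0489]
orientation: [-179.8, -0.0, -33.8]
force: [-0.1, 0.2, 0.3]
opening: 0.0296
gripper_force: 0.0
```

Run:
```python
from h import *
tilt(); go((.5352,.4806,.02,-33.7),)
```

```text
untilt rotvec [-0.003 -0.001  0.   ]
t 16.0 at [536.1 482.3  48.9 -33.8] rp [-1.7983e+02 -4.0000e-02] open 29.6 gf 0.0 F [-0.1  0.2  0.3]
 to 0.5352 0.4806 0.0200 -33.7: turn -0.002  dx 0.01 dy 0.19 dz 2.89  n>=0.7
```

move_arm(
  moves=[3,0,0.15,1.5,0,0,0,3,0,0,1.3,0,0,0,3,0,0,0,0,0,0,3,0,0,0,0,0,0,3,0,0,0,0,0,0],
)

```text
clock: 16.5
tool_pos: [0.5344, 0.4806, 0.0191]
orientation: [-180.0, -0.0, -33.7]
force: [0.5, 0.0, 0.8]
opening: 0.0303
gripper_force: 0.0
```

move_arm(
  moves=[0,0,0,0,0,0,0,0,0,0,0,0,0,0,0,0,0,0,0,0,0,0,0,0,0,0,0,0],
)

```text
clock: 16.9
tool_pos: [0.5341, 0.4804, 0.019]
orientation: [-180.0, -0.0, -33.7]
force: [-0.1, -0.7, 0.7]
opening: 0.0092
gripper_force: 30.0
```

Run:
```python
from h import *
x,y,w=tw(-33.5,87,0); go((.5352,.4806,.1,-33.7),(x,y,.1,w))
```

```text
t 16.9 at [534.1 480.4  19.  -33.7] rp [-1.7999e+02 -2.0000e-02] open 9.2 gf 30.0 F [-0.1 -0.7  0.7]
 to 0.5352 0.4806 0.1000 -33.7: turn -0.001  dx 0.08 dy -0.08 dz -8.10  n>=2.0
 to 0.6174 0.0469 0.1000 5.1: turn -0.677  dx 4.34 dy 43.93 dz 0.00  n>=11.0
```

move_arm(
  moves=[0,0,0,-2,0,0,0,0,0,0,-3,0,0,-0.1,0,0,0,-3.1,0,0,-0.14,0,0,0,0,0,0,-0.14,0,0,0,0,0,0,-0.14,0,0,0,0,0,0,-0.14,0,0.35,3.6,0,0,0,-0.017,0,0.35,3.6,0,0,0,0],
)

```text
clock: 17.7
tool_pos: [0.5462, 0.4089, 0.099]
orientation: [180.0, 0.0, 5.2]
force: [0.6, -0.2, -1.3]
opening: 0.0084
gripper_force: 30.0
```

move_arm(
  moves=[0,0.35,3.6,0,0,0,0,0,0.35,3.6,0,0,0,0,0,0.35,3.6,0,0,0,0,0,0.35,3.6,0,0,0,0,0,0.35,3.6,0,0,0,0,0,0.35,3.6,0,0,0,0,0,0.35,3.6,0,0,0,0,0,0.35,3.6,0,0,0,0],
)

```text
clock: 18.5
tool_pos: [0.5998, 0.1233, 0.0997]
orientation: [180.0, -0.0, 5.0]
force: [0.4, 0.2, -1.3]
opening: 0.0093
gripper_force: 30.0
```

move_arm(
  moves=[0,0.35,3.6,0,0,0,0,0,0.35,3.6,0,0,0,0,0,0,0,1.5,0,0,0,0,0,0,2,0,0,0,0,0,0,2.5,0,0,0,0,0,0,0,0,0,0,0,0,0,0,0,0,0,0,0,0,0,0,0,0],
)

```text
clock: 19.3
tool_pos: [0.6141, 0.054, 0.0411]
orientation: [-180.0, -0.1, 5.1]
force: [0.6, 0.1, -2.0]
opening: 0.0088
gripper_force: 30.0
```

Run:
```python
from h import *
x,y,w=tw(-34.4,87,0); go((x,y,.023,w))
```

```text
t 19.3 at [614.1  54.   41.1   5.1] rp [-1.8e+02 -1.1e-01] open 8.8 gf 30.0 F [ 0.6  0.1 -2. ]
 to 0.6165 0.0468 0.0230 5.1: turn -0.000  dx 0.17 dy 0.74 dz 1.81  n>=0.5
```

move_arm(
  moves=[0,0.17,0.74,0,0,0,0,0,0,0,0.8,0,0,0,0,0,0,0,0,0,0,0,0,0,0,0,0,0,0,0,0,0.5,0,0,0,0,0,0,0.5,0,0,0,0,0,0,0,0,0,0,0,0,0,0,0,0,0],
)

```text
clock: 20.1
tool_pos: [0.6161, 0.0466, 0.0224]
orientation: [180.0, -0.1, 5.1]
force: [-1.1, 0.7, 5.6]
opening: 0.0086
gripper_force: 30.0
```

Run:
```python
from h import *
x,y,w=tw(-34.4,87,0); go((x,y,.023,w))
```

```text
t 20.1 at [616.1  46.6  22.4   5.1] rp [ 1.7998e+02 -7.0000e-02] open 8.6 gf 30.0 F [-1.1  0.7  5.6]
 to 0.6165 0.0468 0.0230 5.1: turn -0.000  dx 0.04 dy -0.02 dz -0.06  n>=0.0
```

move_arm(
  moves=[2.5,0,0,0,0,0,0,2.5,0,0,0,0,0,0,2.5,0,0,-2,0,0,0,2.5,-3,0,-4,0,0,0,2.5,-3,0,-4,0,0,0,2.5,-2,0,-4,0,0,0,2.5,0,0,-3,0,0,0,2.5,0,0,0,0,0,0],
)

```text
clock: 20.9
tool_pos: [0.538, 0.0401, 0.1969]
orientation: [-179.9, -0.5, 5.1]
force: [0.2, -0.2, -0.1]
opening: 0.0248
gripper_force: 0.0
```

Run:
```python
from h import *
go((.458,.407,.12,26.2))
snap('wrist'); x,y,w=tw(-33,87,0); intray((x,y),Sp,rad=.035); x,y,w=tw(31,87,0); intray((x,y),Sp,rad=.035)
```

```text
t 20.9 at [538.   40.1 196.9   5.1] rp [-179.91   -0.52] open 24.8 gf 0.0 F [ 0.2 -0.2 -0.1]
 to 0.4580 0.4070 0.1200 26.2: turn -0.368  dx 9.02 dy -36.45 dz 7.69  n>=9.4
wrist pose [ 616.4   46.5 -174.8] rms 0.39 lugtop [616.5  46.5] 295 top z 11.3
   tray frame [ -34.5   86.7 -179.9]
wrist pose [680.4  51.6   5.1] rms 0.46 lugtop [679.4  51.6] 382 top z 11.4
   tray frame [29.6 86.1 -0. ]
```

move_arm(
  moves=[3,0,0,0,0,0,-0.123,3,0,0,0,0,0,-0.123,3,0,0,0,0,0,-0.122,3,0.9,-3.65,0.75,0,0,0,3,0.9,-3.65,0.75,0,0,0,3,0.9,-3.65,0.75,0,0,0,3,0.9,-3.65,0.75,0,0,0,3,0.9,-3.65,0.75,0,0,0],
)

```text
clock: 21.75
tool_pos: [0.495, 0.2241, 0.1525]
orientation: [180.0, 0.1, 26.1]
force: [0.9, 0.6, 0.1]
opening: 0.0303
gripper_force: 0.0
```

move_arm(
  moves=[3,0.9,-3.65,0.75,0,0,0,3,0.9,-3.65,0.75,0,0,0,3,0.9,-3.65,0.75,0,0,0,3,0.9,-3.65,0.75,0,0,0,3,0.9,-3.6,0.75,0,0,0,3,0,0,0,0,0,0,3,0,0,0,0,0,0,3,0,0,0,0,0,0],
)

```text
clock: 22.55
tool_pos: [0.456, 0.4054, 0.1157]
orientation: [179.9, 0.1, 26.1]
force: [-0.2, 0.1, 1.1]
opening: 0.0302
gripper_force: 0.0
```

Run:
```python
from h import *
snap('wrist'); q=fit('wrist',(.458,.407),Lp,.006,.075)
tilt(); go((*q[:2],.05,np.degrees(q[2])+45),(*q[:2],.019,np.degrees(q[2])+45))
```

```text
wrist pose [457.  406.9 -18.9] rms 0.35 lugtop [458.6 407.7] 433 top z 7.1
untilt rotvec [0.001 0.001 0.   ]
t 22.6 at [456.2 405.3 116.1  26.1] rp [1.7995e+02 5.0000e-02] open 30.1 gf 0.0 F [ 0.  -0.3 -0.3]
 to 0.4570 0.4069 0.0500 386.1: turn -0.001  dx 0.13 dy -0.11 dz 6.61  n>=1.7
 to 0.4570 0.4069 0.0190 386.1: turn -0.000  dx 0.00 dy 0.00 dz 3.10  n>=0.8
```

move_arm(
  moves=[3,0.13,-0.11,3.3,0,0,0,3,0,0,3.3,0,0,0,3,0,0,2,0,0,0,3,0,0,1,0,0,0,3,0,0,0,0,0,0,3,0,0,0,0,0,0,3,0,0,0,0,0,0],
)

```text
clock: 23.3
tool_pos: [0.4576, 0.4085, 0.0222]
orientation: [-179.9, -0.1, 26.1]
force: [1.1, 0.3, 0.4]
opening: 0.0301
gripper_force: 0.0
```

move_arm(
  moves=[0,0,0,0,0,0,0,0,0,0,0,0,0,0,0,0,0,0,0,0,0,0,0,0,0,0,0,0],
)

```text
clock: 23.7
tool_pos: [0.457, 0.4079, 0.0211]
orientation: [180.0, -0.0, 26.1]
force: [-0.6, -0.1, 2.2]
opening: 0.0088
gripper_force: 30.0
```

Run:
```python
from h import *
x,y,w=tw(-34.5,8.5,45); go((.457,.4069,.1,26.1),(x,y,.1,w),(x,y,.04,w))
```

```text
t 23.7 at [457.  407.9  21.1  26.1] rp [ 1.7999e+02 -3.0000e-02] open 8.8 gf 30.0 F [-0.6 -0.1  2.2]
 to 0.4570 0.4069 0.1000 26.1: turn 0.001  dx -0.05 dy 0.09 dz -7.89  n>=2.0
 to 0.6234 -0.0314 0.1000 50.1: turn -0.419  dx -22.94 dy 40.88 dz 0.00  n>=11.7
 to 0.6234 -0.0314 0.0400 50.1: turn -0.000  dx 0.00 dy 0.00 dz 6.00  n>=1.5
```

move_arm(
  moves=[0,0,0,-2,0,0,0,0,0,0,-3,0,0,-0.14,0,0,0,-2.9,0,0,-0.14,0,-1.91,3.41,0,0,0,-0.139,0,-1.91,3.41,0,0,0,0,0,-1.91,3.41,0,0,0,0,0,-1.91,3.41,0,0,0,0,0,-1.91,3.41,0,0,0,0],
)

```text
clock: 24.5
tool_pos: [0.5211, 0.2221, 0.0994]
orientation: [-180.0, 0.0, 50.1]
force: [1.7, -0.3, -3.6]
opening: 0.0085
gripper_force: 30.0
```

move_arm(
  moves=[0,-1.91,3.41,0,0,0,0,0,-1.91,3.41,0,0,0,0,0,-1.91,3.41,0,0,0,0,0,-1.91,3.41,0,0,0,0,0,-1.91,3.41,0,0,0,0,0,-1.91,3.41,0,0,0,0,0,-1.93,3.37,0,0,0,0,0,0,0,2,0,0,0],
)

```text
clock: 25.3
tool_pos: [0.621, -0.0355, 0.0814]
orientation: [179.8, -0.2, 49.9]
force: [-0.7, 1.2, -3.4]
opening: 0.0087
gripper_force: 30.0
```

move_arm(
  moves=[0,0,0,2,0,0,0,0,0,0,1.6,0,0,0,0,0,0,0,0,0,0,0,0,0,0,0,0,0],
)

```text
clock: 25.7
tool_pos: [0.6181, -0.0319, 0.0436]
orientation: [-180.0, 0.1, 50.1]
force: [-0.2, 0.2, -2.2]
opening: 0.0091
gripper_force: 30.0
```

Run:
```python
from h import *
x,y,w=tw(-34.5,8.5,45); go((x,y,.0255,w))
```

```text
t 25.7 at [618.1 -31.9  43.6  50.1] rp [-1.7998e+02  6.0000e-02] open 9.1 gf 30.0 F [-0.2  0.2 -2.2]
 to 0.6234 -0.0314 0.0255 50.1: turn 0.001  dx 0.37 dy 0.37 dz 1.81  n>=0.5
```

move_arm(
  moves=[0,0.37,0.37,0.6,0,0,0,0,0,0,0.5,0,0,0,0,0,0,0,0,0,0,0,0,0,0,0,0,0],
)

```text
clock: 26.1
tool_pos: [0.6236, -0.0313, 0.0329]
orientation: [180.0, -0.0, 50.1]
force: [-0.2, 0.3, -2.8]
opening: 0.009
gripper_force: 30.0
```

Run:
```python
from h import *
x,y,w=tw(-34.5,8.5,45); go((x,y,.0255,w))
```

```text
t 26.1 at [623.6 -31.3  32.9  50.1] rp [179.99  -0.  ] open 9.0 gf 30.0 F [-0.2  0.3 -2.8]
 to 0.6234 -0.0314 0.0255 50.1: turn 0.001  dx -0.02 dy -0.01 dz 0.74  n>=0.2
```

move_arm(
  moves=[0,0,0,0.4,0,0,0,0,0,0,0.35,0,0,0,0,0,0,0,0,0,0,0,0,0,0,0,0,0,2.5,0,0,0,0,0,0,2.5,0,0,0,0,0,0,2.5,0,0,-1.5,0,0,0,2.5,0,0,-3.5,0,0,0],
)

```text
clock: 26.9
tool_pos: [0.6217, -0.0317, 0.0732]
orientation: [-179.8, 0.2, 50.1]
force: [0.4, -0.1, 0.5]
opening: 0.0249
gripper_force: 0.0
```

move_arm(
  moves=[2.5,-3.5,0,-4,0,0,0,2.5,-4,0,-4,0,0,0,2.5,-3,0,-3,0,0,0,2.5,0,0,0,0,0,0,2.5,0,0,0,0,0,0],
)

```text
clock: 27.4
tool_pos: [0.5609, -0.1072, 0.1798]
orientation: [179.9, -0.2, 50.1]
force: [0.3, 0.1, -1.1]
opening: 0.0248
gripper_force: 0.0
```

Run:
```python
from h import *
go((.4644,.2571,.13,-75.3))
p,d=snap('wrist'); x,y,w=tw(-34.5,8.5,0); intray((x,y),Lp,rad=.07); 
x,y,w=tw(-33,87,0); intray((x,y),Sp,rad=.034); x,y,w=tw(31,87,0); intray((x,y),Sp,rad=.034)
cv2.imwrite('pics/t2.png',cv2.resize(p[:300,:,::-1],(640,300)))
```

```text
t 27.4 at [ 560.9 -107.2  179.8   50.1] rp [ 1.7986e+02 -1.5000e-01] open 24.8 gf 0.0 F [ 0.3  0.1 -1.1]
 to 0.4644 0.2571 0.1300 -75.3: turn 2.188  dx -37.69 dy 0.09 dz 4.98  n>=15.6
wrist pose [624.2 -32.9   5.1] rms 0.30 lugtop [623.9 -33. ] 346 top z 11.2
   tray frame [-33.8   7.   -0. ]
wrist pose [616.3  45.7   3.4] rms 1.95 lugtop [615.9  44.4] 542 top z 11.4
   tray frame [-34.8  85.9  -1.7]
wrist pose [623.9  35.7 -41.6] rms 1.09 lugtop None 0 top z 10.6
   tray frame [-28.   75.3 -46.7]
```

View pics/t2.png

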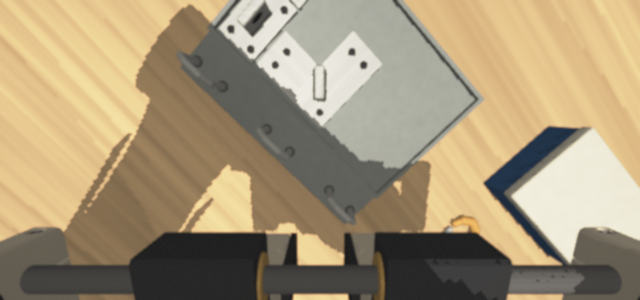

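Plate A lies flat at tray (-33.8, 7.0), just off the strips. Plate B is next.

move_arm(
  moves=[3,0,0,0,0,0,0.14,3,0,0,0,0,0,0.14,3,0,0,0,0,0,0.14,3,0,0,0,0,0,0.14,3,0,0,0,0,0,0.14,3,0,0,0,0,0,0.14,3,0,0,0,0,0,0.14,3,0,0,0,0,0,0.14],
)

```text
clock: 28.25
tool_pos: [0.5606, -0.1061, 0.1766]
orientation: [179.9, 0.1, -14.3]
force: [0.1, 0.5, 0.0]
opening: 0.0303
gripper_force: 0.0
```

move_arm(
  moves=[3,0,0,0,0,0,0.14,3,0,0,0,0,0,0.14,3,0,0,0,0,0,0.14,3,0,0,0,0,0,0.14,3,0,0,0,0,0,0.14,3,0,0,0,0,0,0.14,3,0,0,0,0,0,0.14,3,-3.7,0,0.5,0,0,0.088],
)

```text
clock: 29.05
tool_pos: [0.5491, -0.073, 0.1718]
orientation: [179.9, -0.0, -75.7]
force: [-0.6, 1.2, 0.1]
opening: 0.0298
gripper_force: 0.0
```

move_arm(
  moves=[3,-3.7,0,0.5,0,0,0,3,-3.7,0,0.5,0,0,0,3,-3.7,0,0.5,0,0,0,3,-3.7,0,0.5,0,0,0,3,-3.7,0,0.5,0,0,0,3,-3.7,0,0.5,0,0,0,3,-3.7,0,0.5,0,0,0,3,-3.7,0,0.5,0,0,0],
)

```text
clock: 29.85
tool_pos: [0.4716, 0.2161, 0.1318]
orientation: [179.9, -0.1, -75.2]
force: [1.2, 0.6, 0.1]
opening: 0.0296
gripper_force: 0.0
```

move_arm(
  moves=[3,-3.7,0,0.5,0,0,0,3,0,0,0,0,0,0,3,0,0,0,0,0,0,3,0,0,0,0,0,0],
)

```text
clock: 30.25
tool_pos: [0.4629, 0.2497, 0.1274]
orientation: [179.9, -0.1, -75.2]
force: [0.2, -0.3, 0.5]
opening: 0.0297
gripper_force: 0.0
```

Run:
```python
from h import *
snap('wrist'); q=fit('wrist',(.4644,.2571),Lp,.006,.075)
tilt(); go((*q[:2],.019,np.degrees(q[2])-135))
```

```text
wrist pose [463.9 256.7  59.7] rms 2.01 lugtop [464.1 255.7] 387 top z 7.1
untilt rotvec [ 0.001 -0.001 -0.   ]
t 30.3 at [463.1 249.4 127.7 -75.3] rp [ 1.7996e+02 -5.0000e-02] open 30.1 gf 0.0 F [ 0.2 -0.5 -0.1]
 to 0.4639 0.2567 0.0190 -75.3: turn 0.001  dx -0.68 dy -0.26 dz 10.87  n>=2.7
```

move_arm(
  moves=[3,-0.68,-0.26,3.5,0,0,0,3,0,0,3.5,0,0,0,3,0,0,2.5,0,0,0,3,0,0,1.3,0,0,0,3,0,0,0,0,0,0,3,0,0,0,0,0,0,3,0,0,0,0,0,0],
)

```text
clock: 31.0
tool_pos: [0.4648, 0.2574, 0.0213]
orientation: [-179.9, 0.0, -75.3]
force: [-0.7, -0.3, 0.2]
opening: 0.0301
gripper_force: 0.0
```

move_arm(
  moves=[0,0,0,0,0,0,0,0,0,0,0,0,0,0,0,0,0,0,0,0,0,0,0,0,0,0,0,0],
)

```text
clock: 31.4
tool_pos: [0.4637, 0.2571, 0.0206]
orientation: [180.0, -0.0, -75.2]
force: [-2.7, -0.4, 6.4]
opening: 0.0094
gripper_force: 30.0
```

Run:
```python
from h import *
x,y,w=tw(34.8,33,45); go((.4639,.2567,.1,-75.3),(x,y,.1,w),(x,y,.04,w))
```

```text
t 31.4 at [463.7 257.1  20.6 -75.2] rp [ 1.8e+02 -2.0e-02] open 9.4 gf 30.0 F [-2.7 -0.4  6.4]
 to 0.4639 0.2567 0.1000 -75.3: turn 0.001  dx 0.04 dy -0.01 dz -7.94  n>=2.0
 to 0.6902 -0.0008 0.1000 50.1: turn -2.188  dx -5.23 dy 33.88 dz 0.00  n>=15.6
 to 0.6902 -0.0008 0.0400 50.1: turn -0.000  dx 0.00 dy 0.00 dz 6.00  n>=1.5
```

move_arm(
  moves=[0,0,0,-2,0,0,0,0,0,0,-3,0,0,-0.14,0,0,0,-3,0,0,-0.14,0,0,0,0,0,0,-0.14,0,0,0,0,0,0,-0.14,0,0,0,0,0,0,-0.14,0,0,0,0,0,0,-0.14,0,0,0,0,0,0,-0.14],
)

```text
clock: 32.2
tool_pos: [0.4636, 0.257, 0.0998]
orientation: [180.0, 0.0, -18.8]
force: [0.3, -0.1, -3.1]
opening: 0.0092
gripper_force: 30.0
```

move_arm(
  moves=[0,0,0,0,0,0,-0.14,0,0,0,0,0,0,-0.14,0,0,0,0,0,0,-0.14,0,0,0,0,0,0,-0.14,0,0,0,0,0,0,-0.14,0,0,0,0,0,0,-0.14,0,0,0,0,0,0,-0.14,0,0,0,0,0,0,-0.14],
)

```text
clock: 33.0
tool_pos: [0.4636, 0.257, 0.0997]
orientation: [180.0, 0.0, 45.4]
force: [0.0, -0.0, -2.1]
opening: 0.0091
gripper_force: 30.0
```

move_arm(
  moves=[0,-0.58,3.7,0,0,0,-0.088,0,-0.58,3.7,0,0,0,0,0,-0.58,3.7,0,0,0,0,0,-0.58,3.7,0,0,0,0,0,-0.58,3.7,0,0,0,0,0,-0.58,3.7,0,0,0,0,0,-0.58,3.7,0,0,0,0,0,-0.58,3.7,0,0,0,0],
)

```text
clock: 33.8
tool_pos: [0.6593, 0.0286, 0.0995]
orientation: [-180.0, 0.0, 50.1]
force: [0.3, 0.2, -2.7]
opening: 0.0088
gripper_force: 30.0
```

move_arm(
  moves=[0,-0.58,3.7,0,0,0,0,0,0,0,1,0,0,0,0,0,0,2,0,0,0,0,0,0,2,0,0,0,0,0,0,0,0,0,0,0,0,0,0,0,0,0],
)

```text
clock: 34.4
tool_pos: [0.6831, 0.0017, 0.0498]
orientation: [-180.0, 0.1, 50.2]
force: [0.3, 0.6, -2.6]
opening: 0.0088
gripper_force: 30.0
```

Run:
```python
from h import *
x,y,w=tw(34.8,33,45); go((x,y,.032,w))
```

```text
t 34.4 at [683.1   1.7  49.8  50.2] rp [-1.7997e+02  8.0000e-02] open 8.8 gf 30.0 F [ 0.3  0.6 -2.6]
 to 0.6902 -0.0008 0.0320 50.1: turn 0.001  dx 0.26 dy 0.71 dz 1.78  n>=0.4
```

move_arm(
  moves=[0,0.26,0.71,0.9,0,0,0,0,0,0,0.85,0,0,0,0,0,0,0,0,0,0,0,0,0,0,0,0,0],
)

```text
clock: 34.8
tool_pos: [0.6905, -0.0009, 0.0328]
orientation: [-180.0, 0.0, 50.1]
force: [-0.7, -0.3, -3.4]
opening: 0.0087
gripper_force: 30.0
```

Run:
```python
from h import *
x,y,w=tw(34.8,33,45); go((x,y,.0248,w))
```

```text
t 34.8 at [690.5  -0.9  32.8  50.1] rp [-1.8e+02  1.0e-02] open 8.7 gf 30.0 F [-0.7 -0.3 -3.4]
 to 0.6902 -0.0008 0.0248 50.1: turn 0.001  dx -0.01 dy -0.02 dz 0.80  n>=0.2
```

move_arm(
  moves=[0,0,0,0.4,0,0,0,0,0,0,0.4,0,0,0,0,0,0,0,0,0,0,0,0,0,0,0,0,0,2.5,0,0,0,0,0,0,2.5,0,0,0,0,0,0,2.5,0,0,-1.5,0,0,0,2.5,0,0,-3.5,0,0,0],
)

```text
clock: 35.6
tool_pos: [0.6886, -0.0013, 0.0727]
orientation: [-179.8, 0.3, 50.1]
force: [0.9, -0.6, -0.9]
opening: 0.025
gripper_force: 0.0
```

move_arm(
  moves=[2.5,-4,0,-4,0,0,0,2.5,-4.5,0,-4,0,0,0,2.5,-4.5,0,-3,0,0,0,2.5,-3,0,0,0,0,0,2.5,0,0,0,0,0,0,2.5,0,0,0,0,0,0],
)

```text
clock: 36.2
tool_pos: [0.5982, -0.1123, 0.1725]
orientation: [179.9, -0.1, 50.1]
force: [0.4, -0.2, 0.4]
opening: 0.0248
gripper_force: 0.0
```

Run:
```python
from h import *
go((.6014,-.3889,.13,-36))
p,d=snap('wrist')
x,y,w=tw(34.8,33,0); intray((x,y),Lp,rad=.068); x,y,w=tw(-34.5,7,0); intray((x,y),Lp,rad=.068)
x,y,w=tw(-34,87,0); intray((x,y),Sp,rad=.034); x,y,w=tw(30,87,0); intray((x,y),Sp,rad=.034)
cv2.imwrite('pics/t3.png',cv2.resize(p[:300,:,::-1],(640,300)))
```

```text
t 36.2 at [ 598.2 -112.3  172.5   50.1] rp [ 1.7991e+02 -7.0000e-02] open 24.8 gf 0.0 F [ 0.4 -0.2  0.4]
 to 0.6014 -0.3889 0.1300 -36.0: turn 1.502  dx 16.52 dy 22.18 dz 4.25  n>=10.7
wrist pose [ 693.5   -1.  -174.9] rms 2.17 lugtop [689.1  -2.5] 487 top z 16.0
   tray frame [  38.    32.5 -180. ]
wrist pose [624.  -32.8   5. ] rms 0.28 lugtop [624.7 -33.1] 387 top z 11.1
   tray frame [-34.    7.1  -0.1]
wrist pose [ 616.8   46.5 -174.9] rms 0.62 lugtop [617.3  44.7] 593 top z 11.3
   tray frame [ -34.2   86.6 -180. ]
wrist pose [682.6  53.2   6.2] rms 2.68 lugtop None 0 top z 11.0
   tray frame [32.  87.5  1.1]
```

View pics/t3.png

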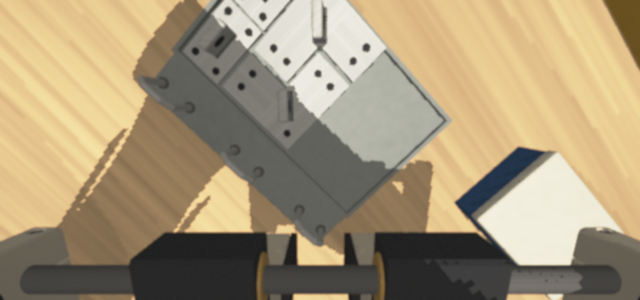

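Plate B looks too high (top at 16 mm where about 11 is expected). I'll move closer and measure its plane.

move_arm(
  moves=[2.5,3,-1,0,0,0,0,2.5,3,-1,0,0,0,0,2.5,0,0,0,0,0,0,2.5,0,0,0,0,0,0],
)

```text
clock: 36.65
tool_pos: [0.6217, -0.0514, 0.1704]
orientation: [-180.0, 0.1, 50.3]
force: [0.1, -0.3, -0.2]
opening: 0.0247
gripper_force: 0.0
```

```bash
cat >> h.py <<'E'
def traymap(n='wrist'):
    _,W=world(n); c,s=np.cos(np.radians(TR[2])),np.sin(np.radians(TR[2])); dx=(W[...,0]-TR[0])*1000; dy=(W[...,1]-TR[1])*1000
    return c*dx+s*dy,-s*dx+c*dy,W[...,2]*1000
E
python3 - <<'E'
from h import *
go()
p,d=snap('wrist'); X,Y,Z=traymap()
print('cols y=75..-105 step 10; rows x')
for x in range(-65,75,8):
    print(x,[ (lambda s: int(round(np.nanmedian(Z[s]))) if s.sum()>2 else -1)((abs(X-x)<3)&(abs(Y-y)<3)) for y in range(105,-50,-8)])
x,y,w=tw(34.8,33,0); intray((x,y),Lp,rad=.068)
E
```

```text
t 36.6 at [621.7 -51.4 170.4  50.3] rp [-1.7998e+02  6.0000e-02] open 24.7 gf 0.0 F [ 0.1 -0.3 -0.2]
cols y=75..-105 step 10; rows x
-65 [10, 10, 11, 11, 241, 244, 262, 271, 272, 6, 7, 7, 6, 6, 6, 7, 5, 6, 5, 5]
-57 [11, 11, 11, 11, 11, 6, 244, 264, 271, 252, 11, 11, 11, 11, 12, 11, 6, 5, 5, 5]
-49 [11, 11, 40, 11, 11, 6, 11, 245, 267, 269, 11, 170, 11, 212, 209, 11, 6, 5, 5, 5]
-41 [11, 11, 41, 20, 11, 6, 11, 247, 253, 266, 267, 11, 191, 166, 12, 11, 6, 5, 5, 5]
-33 [11, 11, 41, 23, 11, 6, 11, 11, 247, 253, 266, 258, 41, 25, 11, 11, 205, 6, 5, 5]
-25 [11, 11, 41, 20, 11, 5, 11, 11, 11, 247, 252, 269, 264, 11, 11, 165, 211, 5, 5, 5]
-17 [11, 11, 11, 11, 11, 5, 11, 11, 11, 11, 11, 244, 270, 263, 11, 191, 5, 5, 5, 5]
-9 [11, 11, 11, 11, 11, 5, 12, 12, 12, 12, 12, 10, 244, 270, 258, 272, 173, 5, 6, 6]
-1 [10, 10, 10, 10, 10, 5, 13, 13, 13, 13, 12, 10, 11, 250, 264, 269, 272, 5, 5, 5]
7 [11, 11, 11, 11, 11, 6, 13, 13, 13, 13, 13, 11, 12, 247, 253, 264, 269, 272, 5, 5]
15 [11, 11, 11, 12, 11, 6, 14, 14, 14, 14, 14, 11, 11, 11, 247, 253, 265, 272, 272, 5]
23 [11, 11, 41, 25, 11, 6, 15, 15, 15, 15, 43, 5, 6, 5, 6, 247, 245, 265, 272, 6]
31 [11, 11, 41, 28, 11, 6, 16, 16, 16, 45, 46, 16, 16, 16, 16, 16, 16, 245, 262, 6]
39 [11, 11, 41, 25, 11, 6, 17, 17, 46, 46, 17, 17, 16, 17, 17, 17, 17, 5, 245, 247]
47 [11, 11, 12, 11, 11, 6, 17, 17, 18, 17, 17, 17, 17, 17, 17, 18, 17, 5, 241, 239]
55 [11, 11, 11, 11, 11, 6, 18, 18, 18, 18, 18, 18, 18, 18, 18, 18, 17, 5, 5, 234]
63 [6, 6, 6, 6, 6, 6, 19, 19, 19, 19, 19, 19, 19, 19, 19, 19, 18, 6, 6, 5]
71 [2, 2, 2, 2, 1, 2, 2, 2, 1, 2, 2, 2, 2, 2, 2, 1, 2, 2, 1, 2]
wrist pose [ 6.943e+02  3.000e-01 -1.732e+02] rms 2.46 lugtop [689.7  -0.9] 366 top z 16.3
   tray frame [  38.9   33.8 -178.3]
```

Plate B's back edge is resting on the tray's back wall, about 3 mm too far in x. I'll re-grip it and shift it by -x.

Run:
```python
from h import *
X,Y,Z=traymap(); s=(Z>38)&(Z<60)&(abs(X-35)<20)&(abs(Y-33)<18)
st=(Z>41)&(Z<60)&(abs(X-35)<20)&(abs(Y-33)<18)
for m in (s,st): 
    r=cv2.minAreaRect(np.stack([X[m],Y[m]],-1).astype(np.float32)); print(r,m.sum(),Z[m].max())
for nm,x0,y0 in (('A',-34,7),('sB',-34,87),('sA',30,87)):
    m=(Z>38)&(Z<60)&(abs(X-x0)<18)&(abs(Y-y0)<18)
    print(nm,cv2.minAreaRect(np.stack([X[m],Y[m]],-1).astype(np.float32)),m.sum())
# outline of B plate top: extents
for y in (55,48,40): 
    m=(abs(Y-y)<3)&(Z>11.6)&(Z<25)&(X>-30); print(y,'x',X[m].min(),X[m].max())
for x in (40,50,58):
    m=(abs(X-x)<3)&(Z>13)&(Z<25); print(x,'y',Y[m].min(),Y[m].max())
xx,yy,w=tw(35,33,45); go((xx,yy,.05,w))
```

```text
((34.226497650146484, 32.348243713378906), (27.439603805541992, 9.035500526428223), 46.178592681884766) 366 48.21122497099728
((34.087642669677734, 32.481502532958984), (27.439603805541992, 8.650588989257812), 46.178592681884766) 364 48.21122497099728
A ((-33.65082931518555, 7.216125965118408), (27.38892364501953, 8.764768600463867), 46.88460922241211) 281
sB ((-34.356815338134766, 86.5930404663086), (27.653966903686523, 9.27995777130127), 0.4947884976863861) 351
sA ((30.04914665222168, 86.09309387207031), (27.85230827331543, 9.122710227966309), 0.2154354602098465) 399
55 x -29.805775838346797 69.4513874617302
48 x -29.961151094148 69.41457746578415
40 x -29.98232873638287 69.23684323545056
40 y -115.06260072278721 114.23906859181788
50 y -186.72108802047507 114.04775754405087
58 y -186.90959162517592 114.05048165156532
t 36.7 at [621.4 -52.1 170.5  50.2] rp [-1.7998e+02  6.0000e-02] open 25.4 gf 0.0 F [-0.1 -0.8  0.4]
 to 0.6904 -0.0008 0.0500 50.1: turn 0.002  dx 8.36 dy 2.01 dz 12.05  n>=3.0
```

move_arm(
  moves=[3,2.8,0.67,3.5,0,0,0,3,2.8,0.67,3.5,0,0,0,3,2.76,0.67,3.5,0,0,0,3,0,0,1.5,0,0,0,3,0,0,0,0,0,0,3,0,0,0,0,0,0],
)

```text
clock: 37.3
tool_pos: [0.6901, -0.0023, 0.0516]
orientation: [180.0, 0.0, 50.1]
force: [0.0, 0.4, 0.4]
opening: 0.0299
gripper_force: 0.0
```

Run:
```python
from h import *
xx,yy,w=tw(35.5,32.6,45); go((xx,yy,.029,w))
```

```text
t 37.3 at [690.1  -2.3  51.6  50.1] rp [1.7998e+02 3.0000e-02] open 29.9 gf 0.0 F [0.  0.4 0.4]
 to 0.6910 -0.0012 0.0290 50.1: turn 0.000  dx 0.14 dy -0.00 dz 2.26  n>=0.6
```

move_arm(
  moves=[3,0.14,0,1.2,0,0,0,3,0,0,1,0,0,0,3,0,0,0,0,0,0,3,0,0,0,0,0,0,0,0,0,0,0,0,0,0,0,0,0,0,0,0,0,0,0,0,0,0,0,0,0,0,0,0,0,0],
)

```text
clock: 38.1
tool_pos: [0.6915, -0.0004, 0.0301]
orientation: [179.9, -0.0, 50.2]
force: [-3.1, -0.4, 6.1]
opening: 0.0096
gripper_force: 29.7
```

move_arm(
  moves=[0,0,0,-1,0,0,0,0,0,0,-1,0,0,0,0,0,0,-2,0,0,0,0,0,0,-2,0,0,0,0,0,0,0,0,0,0,0,0,0,0,0,0,0],
)

```text
clock: 38.7
tool_pos: [0.6911, -0.0003, 0.0895]
orientation: [180.0, -0.1, 50.1]
force: [-0.6, 0.4, -3.5]
opening: 0.0086
gripper_force: 30.0
```

Run:
```python
from h import *
go()
p,d=snap('wrist'); X,Y,Z=traymap()
cv2.imwrite('pics/g1.png',p[:300,:,::-1])
for x in range(-25,85,8):
    print(x,[ (lambda s: int(round(np.nanmedian(Z[s]))) if s.sum()>2 else -1)((abs(X-x)<3)&(abs(Y-y)<3)) for y in range(75,-50,-8)])
```

```text
t 38.7 at [ 6.911e+02 -3.000e-01  8.950e+01  5.010e+01] rp [ 1.7997e+02 -6.0000e-02] open 8.6 gf 30.0 F [-0.6  0.4 -3.5]
-25 [11, 10, -1, -1, -1, -1, -1, -1, -1, -1, -1, -1, 11, 5, 5, 5]
-17 [11, 10, 5, -1, -1, -1, -1, -1, -1, -1, -1, -1, -1, 5, -1, -1]
-9 [11, 10, 5, 5, -1, -1, -1, -1, -1, -1, -1, -1, -1, -1, -1, -1]
-1 [11, 9, 5, 5, -1, -1, -1, -1, -1, -1, -1, -1, -1, -1, -1, -1]
7 [11, 11, 5, 5, -1, -1, -1, -1, -1, -1, -1, -1, -1, -1, -1, -1]
15 [11, 11, 5, 5, -1, -1, -1, -1, -1, -1, -1, -1, -1, -1, -1, -1]
23 [12, 11, 76, 5, -1, 129, 105, -1, -1, -1, -1, -1, -1, -1, -1, -1]
31 [189, 172, 76, 77, 139, 129, -1, 105, -1, -1, -1, -1, -1, -1, -1, -1]
39 [172, 189, 78, 94, 105, 106, 129, 129, -1, -1, -1, -1, -1, -1, -1, -1]
47 [171, 172, 187, 78, 88, 103, 137, -1, -1, -1, -1, -1, -1, -1, -1, -1]
55 [161, 171, 165, 189, 78, 90, 77, 5, 5, 5, 5, 5, -1, -1, -1, -1]
63 [6, 5, 78, 165, 187, 173, 77, 75, 5, 5, 5, 5, 5, -1, -1, -1]
71 [2, 1, 1, 171, 172, 186, 191, 1, 1, 2, 1, 1, 1, 1, -1, 149]
79 [1, 1, 1, 162, 171, 172, 186, 191, 1, 1, 1, 1, 1, 1, 2, -1]
```

View pics/g1.png

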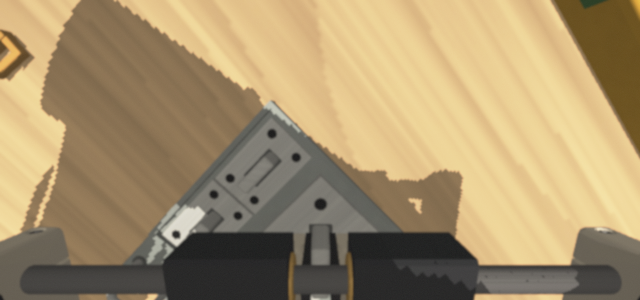

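Run:
```python
from h import *
z=np.load('wrist.npz'); X,Y,Z=traymap(); v,u=np.mgrid[:400,:640]
m=(Z>70)&(Z<86)&(v<232)
print(m.sum(), 'x top percentiles',np.percentile(X[m],[97,99,99.7,100]),'y',np.percentile(Y[m],[97,99,99.7,100]))
A=np.stack([X[m],Y[m],np.ones(m.sum())],1); r=np.linalg.lstsq(A,Z[m],rcond=None)[0]; print('plane',r)
for y in (10,20,30,40): 
    k=m&(abs(Y-y)<2); print(y,X[k].max() if k.any() else None)
for x in (20,30,40,50):
    k=m&(abs(X-x)<2); print(x,Y[k].max() if k.any() else None)
```

```text
3462 x top percentiles [65.54197775 65.68876199 65.76369114 65.84626515] y [61.94175891 62.07457304 62.15294526 62.24684931]
plane [2.21831818e-02 1.52613058e-02 7.56767558e+01]
10 None
20 65.70932299015239
30 65.78048991112992
40 65.73615543709111
20 62.199088496156975
30 62.16435750746054
40 62.189647210503445
50 62.24684930759329
```

move_arm(
  moves=[0,-0.23,-0.14,1,0,0,0,0,0,0,2,0,0,0,0,0,0,2,0,0,0,0,0,0,0.6,0,0,0,0,0,0,0,0,0,0,0,0,0,0,0,0,0,0,0,0,0,0,0,0],
)

```text
clock: 39.45
tool_pos: [0.6892, -0.0012, 0.034]
orientation: [179.9, -0.1, 50.1]
force: [-0.2, 0.2, -2.7]
opening: 0.0086
gripper_force: 30.0
```

Run:
```python
from h import *
xx,yy,w=tw(35.7-2.6,33.5-.6,45); go((xx,yy,.024,w))
```

```text
t 39.5 at [689.2  -1.2  34.   50.1] rp [ 1.7993e+02 -6.0000e-02] open 8.6 gf 30.0 F [-0.2  0.2 -2.7]
 to 0.6886 -0.0011 0.0240 50.1: turn 0.001  dx -0.03 dy -0.06 dz 1.00  n>=0.2
```

move_arm(
  moves=[0,-0.03,-0.06,0.4,0,0,0,0,0,0,0.4,0,0,0,0,0,0,0.2,0,0,0,0,0,0,0,0,0,0,0,0,0,0,0,0,0],
)

```text
clock: 39.95
tool_pos: [0.6893, -0.0003, 0.0245]
orientation: [179.9, -0.2, 50.2]
force: [0.4, 4.9, 6.3]
opening: 0.0089
gripper_force: 30.0
```

move_arm(
  moves=[2.5,0,0,0,0,0,0,2.5,0,0,0,0,0,0,2.5,0,0,-1.5,0,0,0,2.5,0,0,-3.5,0,0,0,2.5,-3,0,-4,0,0,0,2.5,-4,0,-4,0,0,0,2.5,-4,0,-3,0,0,0,2.5,0,0,0,0,0,0],
)

```text
clock: 40.75
tool_pos: [0.6201, -0.085, 0.1852]
orientation: [179.6, -0.3, 50.0]
force: [0.9, 0.6, 0.4]
opening: 0.0251
gripper_force: 0.0
```

move_arm(
  moves=[2.5,0,0,0,0,0,0,2.5,0,0,0,0,0,0],
)

```text
clock: 40.95
tool_pos: [0.6202, -0.0819, 0.1783]
orientation: [-180.0, 0.0, 50.1]
force: [0.3, -0.5, 0.3]
opening: 0.0251
gripper_force: 0.0
```

Run:
```python
from h import *
go((.6014,-.3889,.13,-36))
p,d=snap('wrist')
x,y,w=tw(34.8,33,0); intray((x,y),Lp,rad=.068); x,y,w=tw(-34.5,7,0); intray((x,y),Lp,rad=.068)
X,Y,Z=traymap()
for x in range(-17,75,8):
    print(x,[ (lambda s: int(round(np.nanmedian(Z[s]))) if s.sum()>2 else -1)((abs(X-x)<3)&(abs(Y-y)<3)) for y in range(75,-30,-8)])
```

```text
t 41.0 at [620.2 -81.9 178.3  50.1] rp [-1.7999e+02  1.0000e-02] open 25.1 gf 0.0 F [ 0.3 -0.5  0.3]
 to 0.6014 -0.3889 0.1300 -36.0: turn 1.503  dx 16.52 dy 25.95 dz 4.83  n>=10.7
wrist pose [ 689.9   -1.7 -175. ] rms 0.22 lugtop [689.5  -1.9] 381 top z 11.2
   tray frame [ 34.4  32.2 179.9]
wrist pose [623.7 -33.    5. ] rms 0.29 lugtop [624.9 -32.5] 345 top z 11.1
   tray frame [-34.3   6.9  -0.1]
-17 [11, 9, 11, 11, 11, 11, 11, 6, 11, 11, 11, 11, 253, 278]
-9 [11, 10, 11, 11, 11, 12, 11, 10, 11, 11, 11, 11, 10, 254]
-1 [11, 6, 11, 11, 11, 11, 11, 10, 11, 11, 11, 11, 11, 259]
7 [11, 10, 11, 11, 11, 11, 11, 7, 11, 11, 11, 11, 11, 251]
15 [11, 10, 11, 11, 11, 11, 11, 10, 11, 11, 11, 11, 11, 5]
23 [11, 10, 11, 11, 11, 11, 30, 11, 11, 10, 11, 10, 6, 5]
31 [11, 10, 11, 11, 11, 40, 41, 11, 11, 11, 11, 11, 11, 5]
39 [11, 11, 11, 11, 40, 41, 12, 11, 11, 11, 11, 11, 11, 5]
47 [11, 10, 11, 11, 12, 12, 11, 11, 11, 11, 11, 11, 11, 5]
55 [11, 11, 11, 11, 11, 11, 11, 11, 11, 11, 11, 11, 11, 5]
63 [6, 6, 11, 11, 11, 11, 11, 11, 11, 11, 11, 11, 10, 6]
71 [2, 2, 2, 2, 2, 2, 2, 2, 2, 2, 1, 2, 2, 2]
```

Plate B is now flat and nested. On to plate C.

move_arm(
  moves=[3,0,0,0,0,0,0.14,3,0,0,0,0,0,0.14,3,0,0,0,0,0,0.14,3,0,0,0,0,0,0.14,3,0,0,0,0,0,0.14,3,0,0,0,0,0,0.14,3,0,0,0,0,0,0.14,3,0,0,0,0,0,0.14],
)

```text
clock: 41.8
tool_pos: [0.6204, -0.0812, 0.1768]
orientation: [179.9, 0.1, -14.3]
force: [0.4, 0.1, -0.3]
opening: 0.0303
gripper_force: 0.0
```

move_arm(
  moves=[3,0,0,0,0,0,0.14,3,0,0,0,0,0,0.14,3,2.06,3.24,0.6,0,0,0.103,3,2.06,3.24,0.6,0,0,0,3,2.06,3.24,0.6,0,0,0,3,2.06,3.24,0.6,0,0,0,3,2.06,3.24,0.6,0,0,0,3,2.06,3.24,0.6,0,0,0],
)

```text
clock: 42.6
tool_pos: [0.6101, -0.3126, 0.1405]
orientation: [179.9, 0.1, -35.9]
force: [0.4, 0.7, 0.5]
opening: 0.0302
gripper_force: 0.0
```

move_arm(
  moves=[3,2.06,3.24,0.6,0,0,0,3,2.06,3.24,0.6,0,0,0,3,0,0,0,0,0,0,3,0,0,0,0,0,0,3,0,0,0,0,0,0],
)

```text
clock: 43.1
tool_pos: [0.6057, -0.3877, 0.1294]
orientation: [180.0, 0.1, -35.9]
force: [-0.4, -0.3, -0.0]
opening: 0.0298
gripper_force: 0.0
```

Run:
```python
from h import *
snap('wrist'); q=fit('wrist',(.6014,-.3889),Lp,.006,.075)
tilt(); go((*q[:2],.019,np.degrees(q[2])-135))
```

```text
wrist pose [ 600.8 -389.4   99.5] rms 1.71 lugtop [ 601.7 -389.7] 395 top z 7.0
untilt rotvec [0.    0.001 0.   ]
t 43.1 at [ 605.9 -387.5  130.   -35.9] rp [1.7999e+02 3.0000e-02] open 30.1 gf 0.0 F [-0.1  0.6  0.1]
 to 0.6008 -0.3894 0.0190 -35.5: turn -0.007  dx -0.30 dy 0.46 dz 11.10  n>=2.8
```

move_arm(
  moves=[3,-0.28,0.43,3.5,0,0,0,3,0,0,3.5,0,0,0,3,0,0,2.7,0,0,0,3,0,0,1.35,0,0,0,3,0,0,0,0,0,0,3,0,0,0,0,0,0,3,0,0,0,0,0,0,3,0,0,0,0,0,0],
)

```text
clock: 43.95
tool_pos: [0.6017, -0.3907, 0.0218]
orientation: [-180.0, -0.2, -36.0]
force: [0.2, -0.1, 0.3]
opening: 0.0302
gripper_force: 0.0
```

move_arm(
  moves=[0,0,0,0,0,0,0,0,0,0,0,0,0,0,0,0,0,0,0,0,0,0,0,0,0,0,0,0],
)

```text
clock: 44.35
tool_pos: [0.6007, -0.3906, 0.0202]
orientation: [-180.0, -0.0, -36.0]
force: [0.3, 0.2, 1.7]
opening: 0.0091
gripper_force: 30.0
```

Run:
```python
from h import *
x,y,w=tw(34.5,-79.9,-45); go((.6011,-.3892,.1,-36),(x,y,.1,w),(x,y,.04,w))
```

```text
t 44.4 at [ 600.7 -390.6   20.2  -36. ] rp [-1.8e+02 -3.0e-02] open 9.1 gf 30.0 F [0.3 0.2 1.7]
 to 0.6011 -0.3892 0.1000 -36.0: turn 0.000  dx -0.05 dy -0.13 dz -7.98  n>=2.0
 to 0.7000 -0.1133 0.1000 -39.9: turn 0.068  dx -10.12 dy -27.50 dz 0.00  n>=7.3
 to 0.7000 -0.1133 0.0400 -39.9: turn -0.000  dx 0.00 dy -0.00 dz 6.00  n>=1.5
```

move_arm(
  moves=[0,0,0,-2,0,0,0,0,0,0,-3,0,0,0.034,0,0,0,-3.2,0,0,0.034,0,-1.26,-3.42,0,0,0,0,0,-1.26,-3.42,0,0,0,0,0,-1.26,-3.42,0,0,0,0,0,-1.26,-3.42,0,0,0,0,0,-1.26,-3.42,0,0,0,0],
)

```text
clock: 45.15
tool_pos: [0.6618, -0.2174, 0.1015]
orientation: [180.0, 0.0, -39.9]
force: [1.4, -0.6, -3.1]
opening: 0.0087
gripper_force: 30.0
```

move_arm(
  moves=[0,-1.26,-3.42,0,0,0,0,0,-1.26,-3.42,0,0,0,0,0,-1.26,-3.42,0,0,0,0,0,0,0,1,0,0,0,0,0,0,0,0,0,0,0,0,0,0,0,0,0,0,0,0,0,0,0,0],
)

```text
clock: 45.85
tool_pos: [0.6984, -0.117, 0.0921]
orientation: [180.0, -0.0, -39.9]
force: [0.7, -0.4, -2.2]
opening: 0.0089
gripper_force: 30.0
```

```bash
cat >> h.py <<'E'
def inhand(gh,lim=232):
    "edges of the held plate seen by the wrist camera, in the tray frame (gh: TCP height above the plate's underside, mm)"
    o=ctrl.get_obs(); snap('wrist'); X,Y,Z=traymap(); v,u=np.mgrid[:400,:640]; zt=o['tool_pos'][2]*1000-gh+6+1
    m=(abs(Z-zt)<6)&(v<lim); c,s=np.cos(np.radians(TR[2])),np.sin(np.radians(TR[2])); dx,dy=(o['tool_pos'][:2]-np.array(TR[:2]))*1000
    r=np.linalg.lstsq(np.stack([X[m],Y[m],np.ones(m.sum())],1),Z[m],rcond=None)[0]
    print('tool tray',np.round([c*dx+s*dy,-s*dx+c*dy],1),'n',m.sum(),'x range',np.round(np.percentile(X[m],[.3,99.7]),1),'y range',np.round(np.percentile(Y[m],[.3,99.7]),1),'plane',np.round(r,3),'expected z',zt)
E
python3 - <<'E'
from h import *
x,y,w=tw(34.5,-79.9,-45); go((x,y,.032,w)); inhand(20.2)
E
```

```text
t 45.9 at [ 698.4 -117.    92.1  -39.9] rp [ 1.7999e+02 -1.0000e-02] open 8.9 gf 30.0 F [ 0.7 -0.4 -2.2]
 to 0.7000 -0.1133 0.0320 -39.9: turn -0.001  dx -0.11 dy -0.38 dz 6.01  n>=1.5
tool tray [ 32.6 -83.4] n 3200 x range [19.  61.7] y range [-110.7  -67.9] plane [-1.2000e-02  1.3000e-02  8.0515e+01] expected z 78.89293834537465
```

Run:
```python
from h import *
x,y,w=tw(34.2,-81.3,-45); go((x,y,.032,w))
```

```text
t 45.9 at [ 698.5 -117.    92.3  -40. ] rp [-1.8e+02 -3.0e-02] open 9.1 gf 30.0 F [ 0.5  0.4 -1.7]
 to 0.6998 -0.1147 0.0320 -39.9: turn -0.001  dx -0.05 dy -0.26 dz 6.03  n>=1.5
```

move_arm(
  moves=[0,-0.05,-0.26,1,0,0,0,0,0,0,2,0,0,0,0,0,0,2,0,0,0,0,0,0,0.9,0,0,0,0,0,0,0,0,0,0,0,0,0,0,0,0,0,0,0,0,0,0,0,0],
)

```text
clock: 46.6
tool_pos: [0.7009, -0.1136, 0.0342]
orientation: [-179.9, -0.1, -39.9]
force: [0.0, 0.7, -1.3]
opening: 0.0087
gripper_force: 30.0
```

Run:
```python
from h import *
x,y,w=tw(34.2,-81.3,-45); go((x,y,.0243,w)); inhand(20.2)
```

```text
t 46.6 at [ 700.9 -113.6   34.2  -39.9] rp [-1.7993e+02 -1.0000e-01] open 8.7 gf 30.0 F [ 0.   0.7 -1.3]
 to 0.6998 -0.1147 0.0243 -39.9: turn 0.001  dx -0.01 dy 0.16 dz 0.99  n>=0.2
tool tray [ 35.4 -80.3] n 4657 x range [ 20.8 102.6] y range [-185.8  -65.5] plane [ 2.0000e-03 -3.0000e-03  2.0406e+01] expected z 21.010267139339685
```

move_arm(
  moves=[0,0,0.1,0.2,0,0,0,0,0,0,0,0,0,0,0,0,0,0,0,0,0,0,0,0,0,0,0,0],
)

```text
clock: 47.05
tool_pos: [0.6994, -0.1143, 0.0311]
orientation: [-180.0, -0.0, -39.9]
force: [-0.5, 0.0, -2.3]
opening: 0.0086
gripper_force: 30.0
```

Run:
```python
from h import *
x,y,w=tw(34.2,-81.3,-45); go((x,y,.0243,w))
```

```text
t 47.0 at [ 699.4 -114.3   31.1  -39.9] rp [-1.7999e+02 -2.0000e-02] open 8.6 gf 30.0 F [-0.5  0.  -2.3]
 to 0.6998 -0.1147 0.0243 -39.9: turn 0.001  dx 0.05 dy 0.01 dz 0.68  n>=0.2
```

move_arm(
  moves=[0,0.03,0,0.35,0,0,0,0,0,0,0.35,0,0,0,0,0,0,0,0,0,0,0,0,0,0,0,0,0,2.5,0,0,0,0,0,0,2.5,0,0,0,0,0,0,2.5,0,0,-1.5,0,0,0,2.5,0,0,-3.5,0,0,0],
)

```text
clock: 47.85
tool_pos: [0.6975, -0.1146, 0.0719]
orientation: [179.8, 0.2, -39.9]
force: [0.4, 0.5, -0.5]
opening: 0.0245
gripper_force: 0.0
```

move_arm(
  moves=[2.5,-4,0,-4,0,0,0,2.5,-4,0,-4,0,0,0,2.5,-4,0,-3,0,0,0,2.5,0,0,0,0,0,0,2.5,0,0,0,0,0,0],
)

```text
clock: 48.35
tool_pos: [0.615, -0.0427, 0.1775]
orientation: [-179.8, -0.2, -39.8]
force: [0.9, -0.5, -0.5]
opening: 0.0252
gripper_force: 0.0
```

Run:
```python
from h import *
go((.475,-.40,.13,-63))
p,d=snap('wrist')
x,y,w=tw(34.2,-80,0); intray((x,y),Lp,rad=.068)
x,y,w=tw(34.8,33,0); intray((x,y),Lp,rad=.068)
chk([('D',(.478,-.40),Lp,.006),('hB',(.59,-.265),Hp,.009),('hC',(.47,-.27),Hp,.009),('hA',(.6,.25),Hp,.009)])
```

```text
t 48.4 at [615.  -42.7 177.5 -39.8] rp [-1.798e+02 -1.700e-01] open 25.2 gf 0.0 F [ 0.9 -0.5 -0.5]
 to 0.4750 -0.4000 0.1300 -63.0: turn 0.405  dx 25.48 dy 28.69 dz 4.75  n>=9.6
wrist pose [ 699.6 -113.    95.1] rms 0.29 lugtop [ 699.1 -112.4] 384 top z 11.2
   tray frame [ 34.2 -79.5  90. ]
wrist pose [ 689.6   -1.3 -175. ] rms 0.37 lugtop [689.3  -3.2] 361 top z 11.2
   tray frame [ 34.1  32.6 180. ]
D top pose [ 475.1 -400.4 -108.1] rms 1.78 lugtop [ 474.8 -398.8] 41 top z 6.5
hB top pose [ 572.8 -269.1   14. ] rms 1.45 lugtop None 0 top z 10.6
hC top pose [ 439.  -267.2   -1.8] rms 1.37 lugtop None 0 top z 10.5
hA top pose [613.3 341.4  56.3] rms 2.05 lugtop None 0 top z 8.5
```

move_arm(
  moves=[3,0,0,0,0,0,0.135,3,0,0,0,0,0,0.135,3,0,0,0,0,0,0.135,3,2.55,2.87,0.47,0,0,0,3,2.55,2.87,0.47,0,0,0,3,2.55,2.87,0.47,0,0,0,3,2.55,2.87,0.47,0,0,0,3,2.55,2.87,0.47,0,0,0],
)

```text
clock: 49.25
tool_pos: [0.5434, -0.2242, 0.1495]
orientation: [179.9, 0.1, -63.1]
force: [0.8, 0.5, 0.4]
opening: 0.03
gripper_force: 0.0
```

move_arm(
  moves=[3,2.55,2.87,0.47,0,0,0,3,2.55,2.87,0.47,0,0,0,3,2.55,2.87,0.47,0,0,0,3,2.55,2.87,0.47,0,0,0,3,2.55,2.87,0.47,0,0,0,3,0,0,0,0,0,0,3,0,0,0,0,0,0,3,0,0,0,0,0,0],
)

```text
clock: 50.05
tool_pos: [0.474, -0.4008, 0.1268]
orientation: [180.0, 0.1, -63.1]
force: [0.7, 0.5, 0.5]
opening: 0.0299
gripper_force: 0.0
```

Run:
```python
from h import *
snap('wrist'); q=fit('wrist',(.475,-.40),Lp,.006,.075)
_,W=world('wrist'); m=(W[...,2]>.026)&(W[...,2]<.045)&(np.hypot(W[...,0]-.475,W[...,1]+.4)<.03)
print(cv2.minAreaRect((W[m][:,:2]*1000).astype(np.float32)))
tilt(); go((*q[:2],.019,np.degrees(q[2])+45))
p,d=snap('top')
cv2.imwrite('pics/top1.png',cv2.resize(p[90:250,100:420,::-1],(800,400),interpolation=cv2.INTER_CUBIC))
```

```text
wrist pose [ 475.5 -401.3 -108. ] rms 0.32 lugtop [ 476.2 -402.8] 388 top z 7.1
((475.6827087402344, -401.71551513671875), (8.169207572937012, 28.05679702758789), 26.800670623779297)
untilt rotvec [0. 0. 0.]
t 50.1 at [ 474.4 -400.4  127.2  -63.1] rp [1.7998e+02 3.0000e-02] open 30.3 gf 0.0 F [ 0.6  0.1 -0.5]
 to 0.4755 -0.4013 0.0190 297.0: turn -0.001  dx 0.13 dy -0.06 dz 10.82  n>=2.7
```

View pics/top1.png

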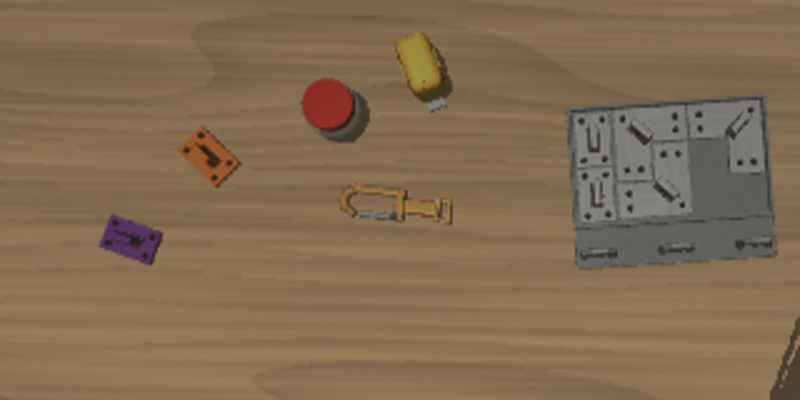

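The top crop shows five plates nested and hook A still in its place, shank at (425,209). Now plate D.

move_arm(
  moves=[3,0.13,-0.06,3.5,0,0,0,3,0,0,3.5,0,0,0,3,0,0,2.5,0,0,0,3,0,0,1.25,0,0,0,3,0,0,0,0,0,0,3,0,0,0,0,0,0,3,0,0,0,0,0,0,3,0,0,0,0,0,0],
)

```text
clock: 50.95
tool_pos: [0.4762, -0.4021, 0.0217]
orientation: [-179.9, -0.1, -63.1]
force: [0.2, -0.4, 1.1]
opening: 0.03
gripper_force: 0.0
```

move_arm(
  moves=[0,0,0,0,0,0,0,0,0,0,0,0,0,0,0,0,0,0,0,0,0,0,0,0,0,0,0,0],
)

```text
clock: 51.35
tool_pos: [0.4751, -0.4018, 0.0204]
orientation: [180.0, -0.0, -63.1]
force: [-1.4, -0.0, 3.5]
opening: 0.0086
gripper_force: 30.0
```

Run:
```python
from h import *
x,y,w=tw(-34.5,-53.5,-45); go((.4755,-.4013,.1,-63),(x,y,.1,w))
```

```text
t 51.4 at [ 475.1 -401.8   20.4  -63.1] rp [ 1.8e+02 -1.0e-02] open 8.6 gf 30.0 F [-1.4 -0.   3.5]
 to 0.4755 -0.4013 0.1000 -63.0: turn -0.002  dx -0.03 dy -0.06 dz -7.96  n>=2.0
 to 0.6289 -0.0931 0.1000 -39.9: turn -0.403  dx -8.01 dy -33.48 dz 0.00  n>=8.6
```

move_arm(
  moves=[0,0,0,-2,0,0,0,0,0,0,-3,0,0,-0.134,0,0,0,-3.2,0,0,-0.134,0,0,0,0,0,0,-0.135,0,-0.89,-3.7,0,0,0,0,0,-0.89,-3.7,0,0,0,0,0,-0.89,-3.7,0,0,0,0,0,-0.89,-3.7,0,0,0,0],
)

```text
clock: 52.15
tool_pos: [0.543, -0.264, 0.1016]
orientation: [180.0, 0.0, -40.0]
force: [0.2, -0.2, -2.8]
opening: 0.009
gripper_force: 30.0
```

move_arm(
  moves=[0,-0.89,-3.7,0,0,0,0,0,-0.89,-3.7,0,0,0,0,0,-0.89,-3.7,0,0,0,0,0,-0.89,-3.7,0,0,0,0,0,-0.89,-3.7,0,0,0,0,0,0,0,0,0,0,0,0,0,0,0,0,0,0,0,0,0,0,0,0,0],
)

```text
clock: 52.95
tool_pos: [0.6271, -0.0955, 0.1016]
orientation: [180.0, 0.0, -40.0]
force: [0.0, 0.1, -2.3]
opening: 0.0088
gripper_force: 30.0
```

Run:
```python
from h import *
x,y,w=tw(-34.5,-53.5,-45); go((x,y,.032,w)); inhand(20.4)
```

```text
t 53.0 at [627.1 -95.5 101.6 -40. ] rp [1.7995e+02 5.0000e-02] open 8.8 gf 30.0 F [ 0.   0.1 -2.3]
 to 0.6289 -0.0931 0.0320 -39.9: turn -0.002  dx -0.01 dy -0.29 dz 6.96  n>=1.7
tool tray [-36.5 -55.7] n 8824 x range [-63.9  19.4] y range [-109.7  -26.7] plane [-1.0000e-02  1.0000e-02  8.8455e+01] expected z 88.16840966694255
```

Run:
```python
from h import *
x,y,w=tw(-35.7,-54,-45); go((x,y,.032,w))
```

```text
t 53.0 at [627.1 -95.8 101.8 -40. ] rp [1.7996e+02 3.0000e-02] open 8.5 gf 30.0 F [-0.2  0.4 -4.3]
 to 0.6277 -0.0938 0.0320 -39.9: turn -0.002  dx -0.09 dy -0.20 dz 6.98  n>=1.7
```

move_arm(
  moves=[0,-0.09,-0.2,2,0,0,0,0,0,0,2.5,0,0,0,0,0,0,1.7,0,0,0,0,0,0,0.7,0,0,0,0,0,0,0,0,0,0,0,0,0,0,0,0,0,0,0,0,0,0,0,0,0,0,0,0,0,0,0],
)

```text
clock: 53.8
tool_pos: [0.6292, -0.093, 0.0342]
orientation: [-179.9, -0.1, -40.0]
force: [0.5, -0.3, -2.4]
opening: 0.0089
gripper_force: 30.0
```

Run:
```python
from h import *
x,y,w=tw(-35.7,-54,-45); go((x,y,.0244,w))
```

```text
t 53.8 at [629.2 -93.   34.2 -40. ] rp [-1.7993e+02 -9.0000e-02] open 8.9 gf 30.0 F [ 0.5 -0.3 -2.4]
 to 0.6277 -0.0938 0.0244 -39.9: turn -0.001  dx -0.06 dy 0.15 dz 0.98  n>=0.2
```

move_arm(
  moves=[0,-0.03,0.08,0.2,0,0,0,0,0,0,0,0,0,0,0,0,0,0,0,0,0,0,0,0,0,0,0,0],
)

```text
clock: 54.2
tool_pos: [0.6278, -0.0934, 0.0312]
orientation: [-180.0, -0.0, -40.0]
force: [1.2, -0.0, -3.2]
opening: 0.0088
gripper_force: 30.0
```

Run:
```python
from h import *
x,y,w=tw(-35.7,-54,-45); go((x,y,.0244,w))
```

```text
t 54.2 at [627.8 -93.4  31.2 -40. ] rp [-1.7999e+02 -2.0000e-02] open 8.8 gf 30.0 F [ 1.2 -0.  -3.2]
 to 0.6277 -0.0938 0.0244 -39.9: turn -0.001  dx 0.02 dy 0.04 dz 0.68  n>=0.2
```

move_arm(
  moves=[0,0,0.03,0.35,0,0,0,0,0,0,0.35,0,0,0,0,0,0,0,0,0,0,0,0,0,0,0,0,0,2.5,0,0,0,0,0,0,2.5,0,0,0,0,0,0,2.5,0,0,-1.5,0,0,0,2.5,0,0,-3.5,0,0,0],
)

```text
clock: 55.0
tool_pos: [0.6255, -0.0938, 0.0717]
orientation: [179.8, 0.2, -40.0]
force: [0.7, -0.1, 0.0]
opening: 0.0244
gripper_force: 0.0
```

move_arm(
  moves=[2.5,-4,0,-4,0,0,0,2.5,-4,0,-4,0,0,0,2.5,-3,0,-4,0,0,0,2.5,0,0,-3,0,0,0,2.5,0,0,0,0,0,0,2.5,0,0,0,0,0,0],
)

```text
clock: 55.6
tool_pos: [0.5508, -0.0286, 0.2158]
orientation: [-179.9, -0.1, -40.0]
force: [-0.4, -0.1, -0.7]
opening: 0.0252
gripper_force: 0.0
```

Run:
```python
from h import *
go()
p,d=snap('wrist')
for n,a in (('D',(-34.5,-53.5)),('C',(34.2,-79.5)),('A',(-34,7)),('B',(34.4,32.5))):
    x,y,w=tw(*a,0); print(n); intray((x,y),Lp,rad=.068)
X,Y,Z=traymap()
for x in range(-63,75,9):
    print(x,[ (lambda s: int(round(np.nanmedian(Z[s]))) if s.sum()>2 else -1)((abs(X-x)<3)&(abs(Y-y)<3)) for y in range(105,-115,-9)])
```

```text
t 55.6 at [550.8 -28.6 215.8 -40. ] rp [-1.7987e+02 -9.0000e-02] open 25.2 gf 0.0 F [-0.4 -0.1 -0.7]
D
wrist pose [628.7 -93.1 -85. ] rms 0.34 lugtop [628.7 -93.1] 289 top z 11.2
   tray frame [-34.7 -53.4 -90.1]
C
wrist pose [ 699.7 -112.7   94.6] rms 2.38 lugtop [ 694.3 -109.3] 261 top z 11.4
   tray frame [ 34.3 -79.3  89.5]
A
wrist pose [626.5 -31.5   7.3] rms 2.70 lugtop [642.6 -25.4] 385 top z 11.2
   tray frame [-31.4   8.2   2.2]
B
wrist pose [ 688.7   -2.6 -173.3] rms 3.00 lugtop [678.   -6.9] 377 top z 11.3
   tray frame [  33.1   31.3 -178.4]
-63 [11, 11, 11, 11, 11, 10, 10, 10, 298, 314, 298, 293, 10, 11, 5, 10, 11, 10, 11, 11, 10, 11, 11, 10, 11]
-54 [11, 11, 11, 11, 11, 11, 11, 317, 316, 298, 293, 11, 11, 11, 7, 11, 11, 11, 11, 11, 11, 11, 11, 11, 11]
-45 [11, -1, 41, 11, 280, 11, 317, 313, 291, 293, 11, 11, 17, 11, 10, 11, 11, 40, 11, 11, 11, 11, 11, 11, 11]
-36 [11, -1, 41, 11, 11, 290, 292, 292, 11, 11, 11, 41, 13, 11, 11, 11, 11, 41, 40, 11, 12, 11, 11, 11, 12]
-27 [11, -1, 41, 11, 10, 12, 290, 11, 11, 12, 41, 13, 11, 11, 11, 11, 11, 11, 41, 39, 11, 11, 11, 11, 12]

[... 414 characters left out ...]
[11, 11, 39, 11, 11, 11, 11, 11, 11, 11, 11, 11, 11, 11, 10, 11, 11, 11, 11, 6, 11, 11, 11, 11, 10]
27 [11, -1, 41, 11, 11, 11, 11, 11, 14, 40, 11, 11, 12, 11, 11, 11, 11, 11, 11, 13, 41, 12, 11, 11, -1]
36 [11, -1, 41, 11, 11, 11, 11, 14, 41, 11, 11, 11, 11, 11, 11, 11, 11, 11, 11, 11, 40, 41, 11, -1, -1]
45 [11, -1, 41, 11, 11, 11, 12, 40, 11, 11, 11, 11, 11, 12, 11, 11, 11, 11, 11, 11, 12, -1, -1, -1, -1]
54 [11, 11, 11, 11, 11, 11, 12, 11, 11, 11, 11, 11, 11, 11, 10, 11, 11, 11, 11, 11, 11, -1, -1, -1, -1]
63 [8, 8, 10, 8, 7, 11, 11, 11, 11, 11, 11, 11, 11, 11, 10, 11, 11, 11, 11, 11, -1, -1, -1, -1, -1]
72 [1, 1, 1, 2, 1, 2, 1, 1, 2, 1, 1, 1, 1, 2, 2, 2, 1, 1, 2, -1, -1, -1, -1, -1, -1]
```

All six plates lie flat. Now the hooks, with C first, going to eye 0's right leg.

Run:
```python
from h import *
go((.435,-.267,.14,-1.8))
```

```text
t 55.6 at [550.2 -28.9 214.5 -40. ] rp [-179.98   -0.  ] open 24.9 gf 0.0 F [ 0.4 -0.6 -0.6]
 to 0.4350 -0.2670 0.1400 -1.8: turn -0.667  dx -10.77 dy 24.16 dz 7.45  n>=6.6
```

move_arm(
  moves=[4,0,0,0,0,0,-0.134,4,0,0,0,0,0,-0.134,4,0,0,0,0,0,-0.133,4,0,0,0,0,0,-0.133,4,0,0,0,0,0,-0.133,4,-1.5,3.45,1,0,0,0,4,-1.5,3.45,1,0,0,0,4,-1.5,3.45,1,0,0,0],
)

```text
clock: 56.45
tool_pos: [0.5009, -0.1321, 0.1827]
orientation: [180.0, 0.2, -1.8]
force: [0.9, -1.4, -0.1]
opening: 0.0402
gripper_force: 0.0
```

move_arm(
  moves=[4,-1.5,3.45,1,0,0,0,4,-1.5,3.45,1,0,0,0,4,-1.5,3.45,1,0,0,0,4,-1.5,3.45,1,0,0,0,4,0,0,0,0,0,0,4,0,0,0,0,0,0,4,0,0,0,0,0,0],
)

```text
clock: 57.15
tool_pos: [0.438, -0.2669, 0.1442]
orientation: [-180.0, 0.0, -1.8]
force: [-0.4, 0.3, 0.0]
opening: 0.0402
gripper_force: 0.0
```

Run:
```python
from h import *
p,d=snap('wrist'); q=fit('wrist',(.466,-.267),Hp,.009,.075,lug=False,yaws=[-30,0,30])
tilt(); go((*q[:2],.011,np.degrees(q[2])))
cv2.imwrite('pics/hC.png',p[:320,:,::-1])
```

```text
wrist pose [ 439.3 -269.1   -1.8] rms 2.31 lugtop None 0 top z 12.1
untilt rotvec [0. 0. 0.]
t 57.2 at [ 438.3 -266.6  144.5   -1.7] rp [1.8e+02 1.0e-02] open 40.0 gf 0.0 F [0.  0.3 0.2]
 to 0.4393 -0.2691 0.0110 -1.8: turn 0.001  dx 0.10 dy 0.24 dz 13.35  n>=3.3
```

View pics/hC.png

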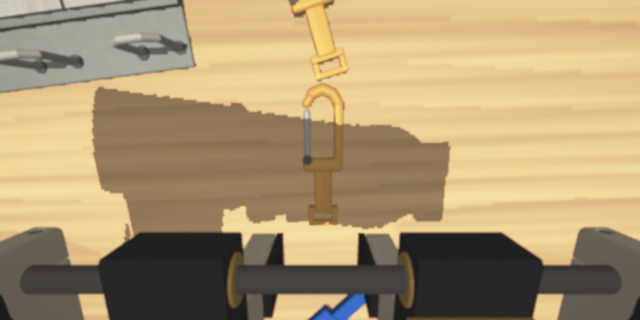

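The crop shows brass hook C with its shank at (322,190), gate on the left (+y), bow at (323,95), clear of hook B's strap eye. The blue look-alike is behind the jaws at (335,305). I'll grasp C's shank.

move_arm(
  moves=[4,0.1,0.24,4,0,0,0,4,0,0,4,0,0,0,4,0,0,3,0,0,0,4,0,0,1.8,0,0,0,4,0,0,0.5,0,0,0,4,0,0,0,0,0,0,4,0,0,0,0,0,0,4,0,0,0,0,0,0],
)

```text
clock: 58.0
tool_pos: [0.44, -0.2695, 0.0131]
orientation: [180.0, -0.2, -1.7]
force: [0.2, 0.7, 0.2]
opening: 0.0399
gripper_force: 0.0
```

move_arm(
  moves=[4,0,0,0,0,0,0,4,0,0,0,0,0,0,0,0,0,0,0,0,0,0,0,0,0,0,0,0,0,0,0,0,0,0,0,0,0,0,0,0,0,0],
)

```text
clock: 58.6
tool_pos: [0.4389, -0.2695, 0.0119]
orientation: [180.0, -0.0, -1.8]
force: [0.3, 0.2, 1.1]
opening: 0.0154
gripper_force: 30.0
```

Run:
```python
from h import *
x,y,w=tw(-100.5-68,-106-27,0); go((.4393,-.2691,.1,-1.8),(x,y,.1,w))
```

```text
t 58.6 at [ 438.9 -269.5   11.9   -1.8] rp [ 1.7999e+02 -1.0000e-02] open 15.4 gf 30.0 F [0.3 0.2 1.1]
 to 0.4393 -0.2691 0.1000 -1.8: turn 0.000  dx 0.03 dy -0.04 dz -8.81  n>=2.2
 to 0.5025 -0.1842 0.1000 5.1: turn -0.120  dx 7.04 dy -7.89 dz 0.00  n>=2.6
```

move_arm(
  moves=[0,0,0,-2,0,0,0,0,0,0,-3,0,0,-0.06,0,0,0,-3,0,0,-0.06,0,2.34,-2.63,0,0,0,0,0,2.34,-2.63,0,0,0,0,0,2.34,-2.63,0,0,0,0,0,0,0,0,0,0,0,0,0,0,0,0,0,0],
)

```text
clock: 59.4
tool_pos: [0.5017, -0.184, 0.0915]
orientation: [-180.0, 0.0, 5.2]
force: [-0.8, -0.7, -1.4]
opening: 0.0157
gripper_force: 30.0
```

move_arm(
  moves=[0,0,0,0,0,0,0,0,0,0,0,0,0,0],
)

```text
clock: 59.6
tool_pos: [0.5011, -0.1853, 0.0917]
orientation: [180.0, 0.0, 5.0]
force: [-0.1, -0.4, -0.6]
opening: 0.0153
gripper_force: 30.0
```

```bash
cat >> h.py <<'E'
def hookhand(gh,leg):
    "bow end and lateral middle of the held hook, in tray axes relative to the leg; gh TCP height over underside mm"
    o=ctrl.get_obs(); snap('wrist'); X,Y,Z=traymap(); v,u=np.mgrid[:400,:640]; zt=o['tool_pos'][2]*1000-gh+12+1
    c,s=np.cos(np.radians(TR[2])),np.sin(np.radians(TR[2])); dx,dy=(o['tool_pos'][:2]-np.array(TR[:2]))*1000; tx,ty=c*dx+s*dy,-s*dx+c*dy
    m=(abs(Z-zt)<6)&(X>tx+40)&(X<tx+115)&(abs(Y-ty)<30); k=m&(X>tx+30)&(X<tx+70)
    P=np.stack([X[m],Y[m]],-1)
    print('tool rel leg',np.round([tx+100.5,ty-leg],1),'bow end rel leg x',np.round(np.percentile(P[:,0],99.7)+100.5,1),'y range rel leg',np.round(np.percentile(P[:,1],[.3,99.7])-leg,1),'z',np.round([np.median(Z[m&(X<tx+60)]),np.median(Z[m&(X>tx+80)]),zt],1),'n',m.sum())
    print('  -> leg in hook frame: x',np.round(95.3-(np.percentile(P[:,0],99.7)+100.5),1),' y',np.round(-(np.percentile(P[:,1],[.3,99.7]).mean()-leg),1))
E
python3 - <<'E'
from h import *
x,y,w=tw(-100.5-68,-106-27,0); go((x,y,.026,w)); hookhand(11.9,-106)
E
```

```text
t 59.6 at [ 501.1 -185.3   91.7    5. ] rp [1.8e+02 2.0e-02] open 15.3 gf 30.0 F [-0.1 -0.4 -0.6]
 to 0.5025 -0.1842 0.0260 5.1: turn -0.001  dx 0.14 dy -0.09 dz 6.57  n>=1.6
tool rel leg [-69.4 -27.9] bow end rel leg x 25.4 y range rel leg [-45.4 -10.3] z [91.5 90.6 92.8] n 4107
  -> leg in hook frame: x 69.9  y 27.9
```

move_arm(
  moves=[0,0.24,0,2,0,0,0,0,0,0,2.5,0,0,0,0,0,0,1.5,0,0,0,0,0,0,0.5,0,0,0,0,0,0,0,0,0,0,0,0,0,0,0,0,0,0,0,0,0,0,0,0],
)

```text
clock: 60.35
tool_pos: [0.505, -0.1846, 0.0279]
orientation: [180.0, -0.1, 5.1]
force: [0.5, 0.1, -2.2]
opening: 0.0158
gripper_force: 30.0
```

Run:
```python
from h import *
x,y,w=tw(-100.5-67.3,-106-2,0); go((x,y,.026,w)); hookhand(11.9,-106)
```

```text
t 60.4 at [ 505.  -184.6   27.9    5.1] rp [ 1.7997e+02 -1.2000e-01] open 15.8 gf 30.0 F [ 0.5  0.1 -2.2]
 to 0.5009 -0.1593 0.0260 5.1: turn 0.000  dx -0.18 dy -2.56 dz 0.19  n>=0.6
tool rel leg [-65.5 -27.6] bow end rel leg x 29.4 y range rel leg [-45.   -2.4] z [27.7 26.9 29. ] n 4183
  -> leg in hook frame: x 65.9  y 23.7
```

move_arm(
  moves=[0,-0.08,-0.5,0,0,0,0,0,0,-0.5,0,0,0,0,0,0,-0.5,0,0,0,0,0,0,-0.5,0,0,0,0,0,0,-0.45,0,0,0,0,0,0,-0.15,0,0,0,0,0,0,0,0,0,0,0,0,0,0,0,0,0,0],
)

```text
clock: 61.2
tool_pos: [0.5008, -0.1587, 0.0268]
orientation: [180.0, 0.0, 5.1]
force: [-0.0, -3.7, -0.7]
opening: 0.0158
gripper_force: 30.0
```

Run:
```python
from h import *
hookhand(11.9,-106); x,y,w=tw(-100.5-67.3,-106-2,0); go((x,y,.026,w))
z=np.load('wrist.npz'); cv2.imwrite('pics/c1.png',cv2.resize(z['p'][60:240,200:480,::-1],(800,514),interpolation=cv2.INTER_CUBIC))
```

```text
tool rel leg [-67.4  -1.4] bow end rel leg x 27.4 y range rel leg [-19.5  15.3] z [26.4 25.9 27.9] n 4112
  -> leg in hook frame: x 67.9  y 2.1
t 61.2 at [ 500.8 -158.7   26.8    5.1] rp [1.7999e+02 2.0000e-02] open 15.7 gf 30.0 F [ 0.4 -3.5 -1.2]
 to 0.5009 -0.1593 0.0260 5.1: turn 0.000  dx 0.01 dy 0.06 dz 0.08  n>=0.0
```

View pics/c1.png

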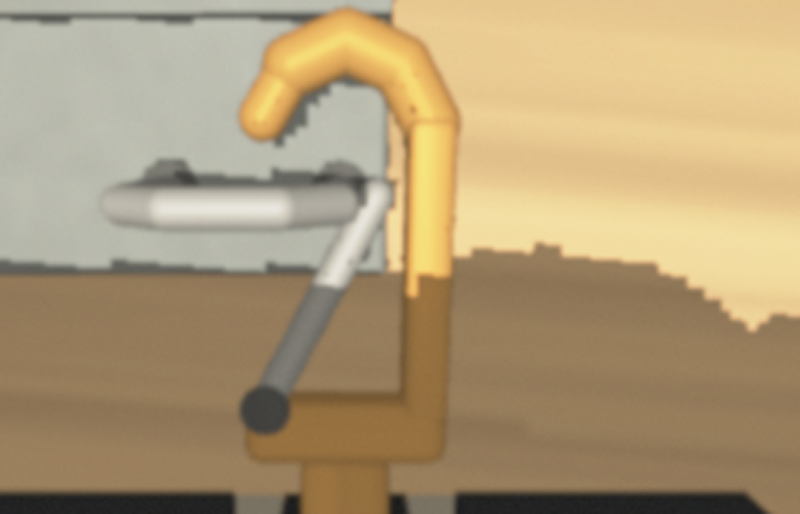

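The gate is pressed in by the leg: the leg's foot is at (350,180) inside the mouth, with the gate swung open. I'll draw back, lower and release.

move_arm(
  moves=[0,-0.3,0,0,0,0,0,0,-0.3,0,0,0,0,0,0,-0.3,0,0,0,0,0,0,-0.12,0.03,0,0,0,0,0,0,0,0,0,0,0,0,0,0,0.5,0,0,0,0,0,0,0.4,0,0,0,0,0,0,0,0,0,0],
)

```text
clock: 62.05
tool_pos: [0.4905, -0.1598, 0.017]
orientation: [180.0, 0.1, 5.1]
force: [-0.9, 0.1, -1.6]
opening: 0.0155
gripper_force: 30.0
```

Run:
```python
from h import *
hookhand(11.9,-106); go()
```

```text
tool rel leg [-77.7  -1.6] bow end rel leg x 37.0 y range rel leg [-19.   27.5] z [16.8 14.9 18.1] n 4816
  -> leg in hook frame: x 58.3  y -4.2
t 62.1 at [ 490.7 -159.8   17.3    5.1] rp [1.7999e+02 4.0000e-02] open 15.7 gf 30.0 F [ 1.   0.2 -2.2]
```

move_arm(
  moves=[0,0,0,0.2,0,0,0,0,0,0,0,0,0,0,3.5,0,0,0,0,0,0,3.5,0,0,0,0,0,0,3.5,0,0,-1,0,0,0,3.5,0,0,-3,0,0,0,3.5,0,0,-4,0,0,0,3.5,0,0,-4,0,0,0],
)

```text
clock: 62.9
tool_pos: [0.4906, -0.1599, 0.1379]
orientation: [180.0, 0.0, 5.1]
force: [0.7, 0.1, 0.6]
opening: 0.0353
gripper_force: 0.0
```

move_arm(
  moves=[3.5,0,0,0,0,0,0,3.5,0,0,0,0,0,0],
)

```text
clock: 63.1
tool_pos: [0.4917, -0.1598, 0.1379]
orientation: [180.0, -0.2, 5.1]
force: [0.0, 0.6, 0.8]
opening: 0.0349
gripper_force: 0.0
```

Run:
```python
from h import *
p,d=snap('wrist'); go((.57,-.272,.14,14.3))
cv2.imwrite('pics/c2.png',cv2.resize(p[40:240,200:480,::-1],(700,500),interpolation=cv2.INTER_CUBIC))
```

```text
t 63.1 at [ 490.9 -159.7  136.6    5.1] rp [-1.8e+02 -9.0e-02] open 35.2 gf 0.0 F [-0.2 -0.3  0. ]
 to 0.5700 -0.2720 0.1400 14.3: turn -0.161  dx 4.90 dy 12.84 dz -0.34  n>=3.4
```

View pics/c2.png

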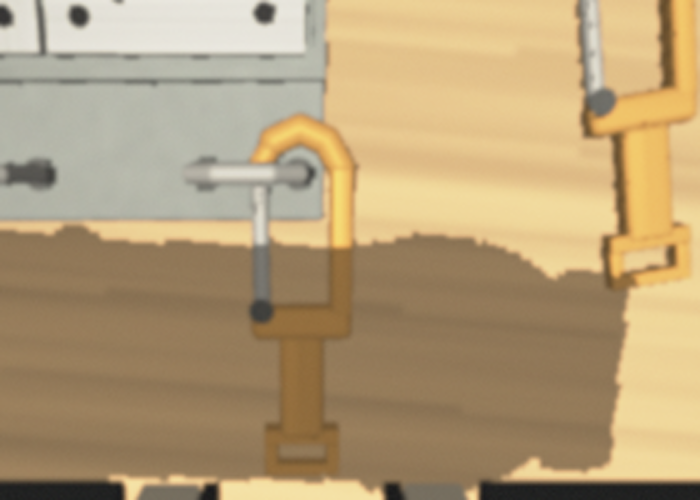

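Hook C is closed round eye 0's right leg, gate straight from (262,310) to the nose at (262,155). Hook B is next.

move_arm(
  moves=[4,0,0,0,0,0,-0.081,4,0,0,0,0,0,-0.08,4,1.22,3.2,0,0,0,0,4,1.22,3.2,0,0,0,0,4,1.22,3.2,0,0,0,0,4,1.22,3.2,0,0,0,0,4,0,0,0,0,0,0,4,0,0,0,0,0,0],
)

```text
clock: 63.95
tool_pos: [0.5689, -0.2721, 0.1338]
orientation: [-179.9, 0.2, 14.2]
force: [-0.4, 0.2, 0.3]
opening: 0.04
gripper_force: 0.0
```

Run:
```python
from h import *
p,d=snap('wrist'); q=fit('wrist',(.603,-.263),Hp,.009,.075,lug=False,yaws=[-30,0,30])
go((*q[:2],.011,np.degrees(q[2])))
```

```text
wrist pose [ 573.6 -271.1   14.3] rms 2.31 lugtop None 0 top z 12.1
t 64.0 at [ 568.8 -271.5  134.3   14.3] rp [-1.7992e+02  1.4000e-01] open 40.2 gf 0.0 F [ 0.3  0.1 -0.3]
 to 0.5736 -0.2711 0.0110 14.3: turn -0.000  dx 0.48 dy 0.08 dz 12.33  n>=3.1
```

move_arm(
  moves=[4,0.48,0.08,3.5,0,0,0,4,0,0,4,0,0,0,4,0,0,3,0,0,0,4,0,0,1.4,0,0,0,4,0,0,0.4,0,0,0,4,0,0,0,0,0,0,4,0,0,0,0,0,0,4,0,0,0,0,0,0],
)

```text
clock: 64.8
tool_pos: [0.5759, -0.2715, 0.0146]
orientation: [179.9, -0.2, 14.3]
force: [0.2, -0.0, 0.1]
opening: 0.0403
gripper_force: 0.0
```

move_arm(
  moves=[4,0,0,0,0,0,0,4,0,0,0,0,0,0,0,0,0,0,0,0,0,0,0,0,0,0,0,0,0,0,0,0,0,0,0,0,0,0,0,0,0,0],
)

```text
clock: 65.4
tool_pos: [0.5748, -0.2713, 0.0129]
orientation: [180.0, -0.0, 14.3]
force: [-0.3, -0.2, -0.3]
opening: 0.0155
gripper_force: 30.0
```

Run:
```python
from h import *
x,y,w=tw(-100.5-68,-16-27,0); go((.5736,-.2711,.1,14.3),(x,y,.1,w))
```

```text
t 65.4 at [ 574.8 -271.3   12.9   14.3] rp [ 1.7999e+02 -1.0000e-02] open 15.5 gf 30.0 F [-0.3 -0.2 -0.3]
 to 0.5736 -0.2711 0.1000 14.3: turn 0.000  dx -0.11 dy -0.05 dz -8.71  n>=2.2
 to 0.4945 -0.0946 0.1000 5.1: turn 0.161  dx -6.31 dy -18.28 dz 0.00  n>=4.8
```

move_arm(
  moves=[0,0,0,-2,0,0,0,0,0,0,-3.3,0,0,0.08,0,0,0,-3.4,0,0,0.081,0,-1.26,-3.65,0,0,0,0,0,-1.26,-3.65,0,0,0,0,0,-1.26,-3.65,0,0,0,0,0,-1.26,-3.65,0,0,0,0,0,-1.26,-3.65,0,0,0,0],
)

```text
clock: 66.2
tool_pos: [0.4947, -0.0941, 0.0996]
orientation: [180.0, 0.0, 5.1]
force: [1.8, 0.1, -2.0]
opening: 0.0157
gripper_force: 30.0
```

move_arm(
  moves=[0,0,0,0,0,0,0,0,0,0,0,0,0,0,0,0,0,0,0,0,0,0,0,0,0,0,0,0],
)

```text
clock: 66.6
tool_pos: [0.4961, -0.0959, 0.0997]
orientation: [180.0, -0.0, 5.0]
force: [-1.3, 0.1, -1.6]
opening: 0.0154
gripper_force: 30.0
```

Run:
```python
from h import *
x,y,w=tw(-100.5-68,-16-27,0); go((x,y,.027,w)); hookhand(12.9,-16)
```

```text
t 66.6 at [496.1 -95.9  99.7   5. ] rp [179.99  -0.  ] open 15.4 gf 30.0 F [-1.3  0.1 -1.6]
 to 0.4945 -0.0946 0.0270 5.1: turn -0.001  dx -0.15 dy -0.15 dz 7.27  n>=1.8
tool rel leg [-66.5 -28.5] bow end rel leg x 26.8 y range rel leg [-45.8 -10.7] z [98.4 97.5 99.8] n 3944
  -> leg in hook frame: x 68.5  y 28.3
```

move_arm(
  moves=[0,0.06,-0.1,2,0,0,0,0,0,0,2.7,0,0,0,0,0,0,1.8,0,0,0,0,0,0,0.6,0,0,0,0,0,0,0,0,0,0,0,0,0,0,0,0,0,0,0,0,0,0,0,0,0,0,0,0,0,0,0],
)

```text
clock: 67.45
tool_pos: [0.497, -0.0941, 0.0297]
orientation: [180.0, -0.1, 5.1]
force: [0.1, -0.4, -1.8]
opening: 0.0157
gripper_force: 30.0
```

move_arm(
  moves=[0,0,-0.5,0,0,0,0,0,0,-0.5,0,0,0,0,0,0,-0.5,0,0,0,0,0,0,-0.5,0,0,0,0,0,0,-0.45,0,0,0,0,0,0,-0.1,0,0,0,0,0,0,0,0,0,0,0,0,0,0,0,0,0,0],
)

```text
clock: 68.25
tool_pos: [0.4935, -0.0689, 0.0287]
orientation: [180.0, 0.0, 5.1]
force: [-2.3, -3.4, -1.9]
opening: 0.0151
gripper_force: 30.0
```

Run:
```python
from h import *
hookhand(12.9,-16); x,y,w=tw(-100.5-67.3,-16-2,0); go((x,y,.026,w))
```

```text
tool rel leg [-66.7  -1.3] bow end rel leg x 26.6 y range rel leg [-19.2  15.7] z [27.4 26.7 28.8] n 3911
  -> leg in hook frame: x 68.7  y 1.8
t 68.3 at [493.5 -68.9  28.7   5.1] rp [1.7999e+02 5.0000e-02] open 15.4 gf 30.0 F [-1.5 -2.4 -2.1]
 to 0.4930 -0.0696 0.0260 5.1: turn -0.000  dx -0.06 dy 0.06 dz 0.27  n>=0.1
```

move_arm(
  moves=[0,-0.3,0,0,0,0,0,0,-0.3,0,0,0,0,0,0,-0.25,0,0,0,0,0,0,-0.09,0.03,0,0,0,0,0,0,0,0,0,0,0,0,0,0,0.6,0,0,0,0,0,0,0.5,0,0,0,0,0,0,0,0,0,0],
)

```text
clock: 69.1
tool_pos: [0.4845, -0.0699, 0.017]
orientation: [180.0, 0.0, 5.1]
force: [1.2, -0.3, -1.7]
opening: 0.0156
gripper_force: 30.0
```

Run:
```python
from h import *
hookhand(12.9,-16); go()
```

```text
tool rel leg [-75.7  -1.5] bow end rel leg x 39.1 y range rel leg [-31.   27.9] z [16.  13.5 17.1] n 5606
  -> leg in hook frame: x 56.2  y 1.5
t 69.2 at [484.6 -69.9  17.3   5.1] rp [1.7998e+02 3.0000e-02] open 15.3 gf 30.0 F [-0.8  0.6 -1.7]
```

move_arm(
  moves=[0,0,0,0.1,0,0,0,0,0,0,0,0,0,0,3.5,0,0,0,0,0,0,3.5,0,0,0,0,0,0,3.5,0,0,-1,0,0,0,3.5,0,0,-3,0,0,0,3.5,0,0,-4,0,0,0,3.5,0,0,-4.5,0,0,0],
)

```text
clock: 69.95
tool_pos: [0.4839, -0.0701, 0.1435]
orientation: [180.0, 0.1, 5.1]
force: [1.3, 0.9, -1.9]
opening: 0.0352
gripper_force: 0.0
```

move_arm(
  moves=[3.5,0,0,0,0,0,0,3.5,0,0,0,0,0,0],
)

```text
clock: 70.15
tool_pos: [0.4855, -0.0696, 0.144]
orientation: [-180.0, -0.3, 5.1]
force: [-0.2, -0.1, -0.0]
opening: 0.035
gripper_force: 0.0
```

Run:
```python
from h import *
p,d=snap('wrist'); go((.5986,.25,.14,84.6))
cv2.imwrite('pics/c3.png',cv2.resize(p[40:240,200:480,::-1],(700,500),interpolation=cv2.INTER_CUBIC))
for r in (.07,.09): fit('L',(.602,.280),Hp,.009,r,lug=False,yaws=[60,90,110])
```

```text
t 70.2 at [484.6 -69.8 142.7   5.1] rp [-1.7998e+02 -1.0000e-01] open 35.0 gf 0.0 F [-0.4 -0.3 -0.3]
 to 0.5986 0.2500 0.1400 84.6: turn -1.388  dx 32.91 dy 8.34 dz 0.27  n>=9.9
L pose [598.5 249.   84.2] rms 2.27 lugtop None 0 top z 12.2
L pose [598.5 249.   84.2] rms 2.27 lugtop None 0 top z 12.2
```

View pics/c3.png

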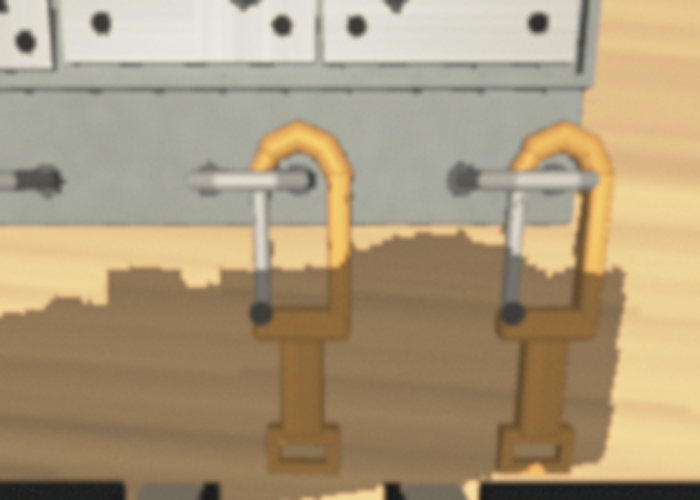

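Both hooks are closed with their gates straight. Hook A is next: I'll translate first and then turn, because joint 6's range is tight.

move_arm(
  moves=[4,1.58,-3.43,0,0,0,0,4,1.58,-3.43,0,0,0,0,4,1.58,-3.43,0,0,0,0,4,1.58,-3.43,0,0,0,0,4,1.58,-3.43,0,0,0,0,4,1.58,-3.43,0,0,0,0,4,1.58,-3.43,0,0,0,0,4,1.58,-3.43,0,0,0,0],
)

```text
clock: 71.0
tool_pos: [0.5858, 0.2157, 0.1403]
orientation: [179.9, 0.1, 5.1]
force: [-0.0, 0.3, -0.7]
opening: 0.0397
gripper_force: 0.0
```

move_arm(
  moves=[4,1.58,-3.43,0,0,0,0,4,0,0,0,0,0,-0.14,4,0,0,0,0,0,-0.14,4,0,0,0,0,0,-0.14,4,0,0,0,0,0,-0.14,4,0,0,0,0,0,-0.14,4,0,0,0,0,0,-0.14,4,0,0,0,0,0,-0.14],
)

```text
clock: 71.8
tool_pos: [0.5981, 0.2497, 0.1402]
orientation: [-179.9, 0.2, 61.6]
force: [0.4, -0.3, 0.5]
opening: 0.0399
gripper_force: 0.0
```

move_arm(
  moves=[4,0,0,0,0,0,-0.14,4,0,0,0,0,0,-0.14,4,0,0,0,0,0,-0.128,4,0,0,0,0,0,0,4,0,0,0,0,0,0],
)

```text
clock: 72.3
tool_pos: [0.5985, 0.25, 0.1408]
orientation: [-179.9, 0.1, 84.4]
force: [0.4, -0.2, -0.4]
opening: 0.0404
gripper_force: 0.0
```

Run:
```python
from h import *
p,d=snap('wrist'); q=fit('wrist',(.602,.282),Hp,.009,.078,lug=False,yaws=[60,90,110])
tilt(); print(ctrl.get_obs()['joint_pos'][5]); go((*q[:2],.011,np.degrees(q[2])))
```

```text
wrist pose [598.2 248.2  84.3] rms 2.29 lugtop None 0 top z 12.2
untilt rotvec [-0.001  0.001 -0.   ]
134.53876358145035
t 72.3 at [598.6 250.  141.   84.4] rp [-1.7996e+02  6.0000e-02] open 40.1 gf 0.0 F [1.3 0.1 0. ]
 to 0.5982 0.2482 0.0110 84.3: turn 0.002  dx -0.19 dy -0.02 dz 13.00  n>=3.3
```

move_arm(
  moves=[4,-0.19,-0.02,4,0,0,0,4,0,0,4,0,0,0,4,0,0,3,0,0,0,4,0,0,1.5,0,0,0,4,0,0,0.45,0,0,0,4,0,0,0,0,0,0,4,0,0,0,0,0,0,4,0,0,0,0,0,0],
)

```text
clock: 73.15
tool_pos: [0.5995, 0.249, 0.0141]
orientation: [179.9, -0.1, 84.6]
force: [1.4, -0.5, -0.1]
opening: 0.0401
gripper_force: 0.0
```

move_arm(
  moves=[4,0,0,0,0,0,0,4,0,0,0,0,0,0,0,0,0,0,0,0,0,0,0,0,0,0,0,0,0,0,0,0,0,0,0,0,0,0,0,0,0,0],
)

```text
clock: 73.75
tool_pos: [0.5984, 0.2483, 0.0123]
orientation: [-180.0, 0.0, 84.6]
force: [-0.4, 0.0, 0.7]
opening: 0.0154
gripper_force: 29.9
```

Run:
```python
from h import *
x,y,w=tw(-100.5-68,74-27,0); go((.598,.248,.1,5.1),(x,y,.1,w))
```

```text
t 73.8 at [598.4 248.3  12.3  84.6] rp [-1.8e+02  2.0e-02] open 15.4 gf 29.9 F [-0.4  0.   0.7]
 to 0.5980 0.2480 0.1000 5.1: turn 1.388  dx -0.04 dy 0.03 dz -8.77  n>=9.9
 to 0.4865 -0.0049 0.1000 5.1: turn 0.000  dx -13.35 dy 24.20 dz 0.00  n>=6.9
```

move_arm(
  moves=[0,0,0,-2,0,0,0,0,0,0,-3.3,0,0,0,0,0,0,-3.5,0,0,0.128,0,0,0,0,0,0,0.14,0,0,0,0,0,0,0.14,0,0,0,0,0,0,0.14,0,0,0,0,0,0,0.14,0,0,0,0,0,0,0.14],
)

```text
clock: 74.55
tool_pos: [0.5982, 0.2482, 0.0999]
orientation: [180.0, 0.0, 36.8]
force: [-0.2, -0.6, -1.7]
opening: 0.0155
gripper_force: 29.9
```

move_arm(
  moves=[0,0,0,0,0,0,0.14,0,0,0,0,0,0,0.14,0,0,0,0,0,0,0.14,0,0,0,0,0,0,0.14,0,-1.9,3.45,0,0,0,0,0,-1.9,3.45,0,0,0,0,0,-1.9,3.45,0,0,0,0,0,-1.9,3.45,0,0,0,0],
)

```text
clock: 75.35
tool_pos: [0.534, 0.1028, 0.0999]
orientation: [180.0, 0.0, 5.1]
force: [0.6, -0.8, -1.6]
opening: 0.0154
gripper_force: 29.9
```

move_arm(
  moves=[0,-1.9,3.45,0,0,0,0,0,-1.9,3.45,0,0,0,0,0,-1.9,3.45,0,0,0,0,0,0,0,0,0,0,0,0,0,0,0,0,0,0,0,0,0,0,0,0,0],
)

```text
clock: 75.95
tool_pos: [0.4881, -0.0036, 0.1005]
orientation: [180.0, -0.1, 5.1]
force: [0.3, -0.2, -1.3]
opening: 0.0154
gripper_force: 29.9
```

Run:
```python
from h import *
x,y,w=tw(-100.5-68,74-27,0); go((x,y,.0265,w)); hookhand(12.3,74)
```

```text
t 76.0 at [488.1  -3.6 100.5   5.1] rp [ 1.8e+02 -5.0e-02] open 15.4 gf 29.9 F [ 0.3 -0.2 -1.3]
 to 0.4865 -0.0049 0.0265 5.1: turn 0.000  dx -0.17 dy 0.12 dz 7.40  n>=1.8
tool rel leg [-66.3 -25.8] bow end rel leg x 29.5 y range rel leg [-42.8  -7.7] z [100.   98.9 101.2] n 4152
  -> leg in hook frame: x 65.8  y 25.2
```

move_arm(
  moves=[0,-0.2,0.2,2,0,0,0,0,0,0,2.7,0,0,0,0,0,0,1.9,0,0,0,0,0,0,0.7,0,0,0,0,0,0,0,0,0,0,0,0,0,0,0,0,0,0,0,0,0,0,0,0,0,0,0,0,0,0,0],
)

```text
clock: 76.8
tool_pos: [0.4864, -0.0059, 0.0282]
orientation: [-180.0, -0.1, 5.1]
force: [0.5, 1.0, -2.0]
opening: 0.0156
gripper_force: 29.9
```

move_arm(
  moves=[0,0,-0.5,0,0,0,0,0,0,-0.5,0,0,0,0,0,0,-0.5,0,0,0,0,0,0,-0.5,0,0,0,0,0,0,-0.45,0,0,0,0,0,0,-0.1,0,0,0,0,0,0,0,0,0,0,0,0,0,0,0,0,0,0],
)

```text
clock: 77.6
tool_pos: [0.4829, 0.019, 0.0271]
orientation: [180.0, 0.0, 5.1]
force: [-0.8, -1.6, -0.8]
opening: 0.0155
gripper_force: 29.9
```

Run:
```python
from h import *
hookhand(12.3,74); go()
```

```text
tool rel leg [-69.4  -2.8] bow end rel leg x 26.4 y range rel leg [-20.4  14.6] z [26.5 25.7 27.8] n 4153
  -> leg in hook frame: x 68.9  y 2.9
t 77.7 at [483.   19.   27.2   5.1] rp [1.7998e+02 4.0000e-02] open 15.7 gf 29.9 F [-1.  -2.  -0.5]
```

move_arm(
  moves=[0,0,-0.12,0,0,0,0,0,0,0,0,0,0,0,0,-0.3,0,0,0,0,0,0,-0.3,0,0,0,0,0,0,-0.24,0,0,0,0,0,0,-0.08,0.03,0,0,0,0,0,0,0,0,0,0,0,0,0,0,0.6,0,0,0],
)

```text
clock: 78.45
tool_pos: [0.4752, 0.0199, 0.0219]
orientation: [-180.0, -0.1, 5.1]
force: [0.1, -0.3, -1.1]
opening: 0.0158
gripper_force: 29.9
```

move_arm(
  moves=[0,0,0,0.4,0,0,0,0,0,0,0,0,0,0,0,0,0,0,0,0,0],
)

```text
clock: 78.75
tool_pos: [0.4741, 0.0193, 0.017]
orientation: [180.0, 0.0, 5.1]
force: [-0.1, 0.0, -1.8]
opening: 0.0157
gripper_force: 29.9
```

Run:
```python
from h import *
hookhand(12.3,74); go()
```

```text
tool rel leg [-78.2  -1.8] bow end rel leg x 36.6 y range rel leg [-31.1  27.5] z [16.5 14.  17.7] n 5388
  -> leg in hook frame: x 58.7  y 1.8
t 78.8 at [474.2  19.3  17.2   5.1] rp [1.7998e+02 1.0000e-02] open 15.6 gf 29.9 F [ 0.1  0.  -2. ]
```

Leg at hook x of about 77.7. Release, lift, and check everything.

move_arm(
  moves=[0,0,0,0.1,0,0,0,3.5,0,0,0,0,0,0,3.5,0,0,0,0,0,0,3.5,0,0,-1,0,0,0,3.5,0,0,-3,0,0,0,3.5,0,0,-4,0,0,0,3.5,0,0,-4.5,0,0,0,3.5,0,2,-4.5,0,0,0],
)

```text
clock: 79.6
tool_pos: [0.4758, 0.0, 0.1893]
orientation: [-180.0, -0.1, 5.2]
force: [1.1, 0.2, -0.3]
opening: 0.035
gripper_force: 0.0
```

move_arm(
  moves=[3.5,0,4,-2,0,0,0,3.5,0,3,0,0,0,0,3.5,0,0,0,0,0,0,3.5,0,0,0,0,0,0],
)

```text
clock: 80.0
tool_pos: [0.4819, -0.0709, 0.2071]
orientation: [-180.0, -0.1, 5.0]
force: [0.6, 0.0, 0.4]
opening: 0.0348
gripper_force: 0.0
```

Run:
```python
from h import *
p,d=snap('wrist'); go()
cv2.imwrite('pics/fin.png',cv2.resize(p[:230,110:530,::-1],(800,438),interpolation=cv2.INTER_CUBIC))
X,Y,Z=traymap()
for x in range(-63,75,9):
    print(x,[ (lambda s: int(round(np.nanmedian(Z[s]))) if s.sum()>2 else -1)((abs(X-x)<3)&(abs(Y-y)<3)) for y in range(105,-115,-9)])
for l in (-106,-16,74):
    print(l,[int(np.nanmedian(Z[(abs(X-x)<3)&(abs(Y-l-yy)<2.5)])) for x,yy in ((-178,0),(-130,-14),(-110,-14))])
```

```text
t 80.0 at [481.9 -70.4 206.8   5.1] rp [ 1.8e+02 -4.0e-02] open 35.0 gf 0.0 F [-0.6 -0.2 -0.6]
-63 [11, 11, 11, 11, 11, 8, 9, 9, 9, 8, 10, 9, 9, 10, 6, 10, 11, 10, 11, 10, 10, 11, 10, 10, 11]
-54 [11, 11, 11, 11, 11, 11, 11, 11, 11, 11, 11, 11, 11, 12, 11, 11, 11, 11, 11, 11, 11, 12, 11, 12, 11]
-45 [11, 11, 41, 11, 11, 11, 11, 11, 11, 11, 11, 12, 22, 11, 11, 11, 11, 33, 11, 11, 11, 11, 11, 11, 11]
-36 [11, -1, 41, 12, 11, 11, 11, 11, 11, 11, 12, 41, 13, 11, 11, 11, 12, 41, 40, 11, 11, 11, 11, 11, 11]
-27 [11, -1, 41, 11, 11, 11, 11, 11, 11, 11, 41, 26, 11, 11, 10, 11, 11, 12, 41, 39, 11, 11, 11, 11, 11]
-18 [11, -1, 12, 11, 11, 11, 11, 11, 11, 11, 11, 11, 11, 11, 11, 11, 11, 11, 11, 11, 11, 11, 11, 11, 11]
-9 [11, 11, 11, 11, 11, 11, 11, 11, 11, 11, 11, 11, 11, 11, 11, 11, 11, 11, 11, 7, 11, 11, 11, 11, 11]
0 [8, 9, 8, 9, 8, 10, 11, 11, 11, 11, 11, 11, 11, 11, 11, 11, 11, 11, 11, 6, 11, 12, 11, 11, 8]
9 [-1, -1, -1, -1, -1, -1, -1, -1, -1, -1, -1, -1, -1, -1, -1, -1, -1, -1, -1, -1, -1, -1, -1, -1, -1]
18 [-1, -1, -1, -1, -1, -1, -1, -1, -1, -1, -1, -1, -1, -1, -1, -1, -1, -1, -1, -1, -1, -1, -1, -1, -1]
27 [-1, -1, -1, -1, -1, -1, -1, -1, -1, -1, -1, -1, -1, -1, -1, -1, -1, -1, -1, -1, -1, -1, -1, -1, -1]
36 [-1, -1, -1, -1, -1, -1, -1, -1, -1, -1, -1, -1, -1, -1, -1, -1, -1, -1, -1, -1, -1, -1, -1, -1, -1]
45 [-1, -1, -1, -1, -1, -1, -1, -1, -1, -1, -1, -1, -1, -1, -1, -1, -1, -1, -1, -1, -1, -1, -1, -1, -1]
54 [-1, -1, -1, -1, -1, -1, -1, -1, -1, -1, -1, -1, -1, -1, -1, -1, -1, -1, -1, -1, -1, -1, -1, -1, -1]
63 [-1, -1, -1, -1, -1, -1, -1, -1, -1, -1, -1, -1, -1, -1, -1, -1, -1, -1, -1, -1, -1, -1, -1, -1, -1]
72 [-1, -1, -1, -1, -1, -1, -1, -1, -1, -1, -1, -1, -1, -1, -1, -1, -1, -1, -1, -1, -1, -1, -1, -1, -1]
-106 [13, 14, 14]
-16 [13, 16, 17]
74 [13, 16, 17]
```

View pics/fin.png

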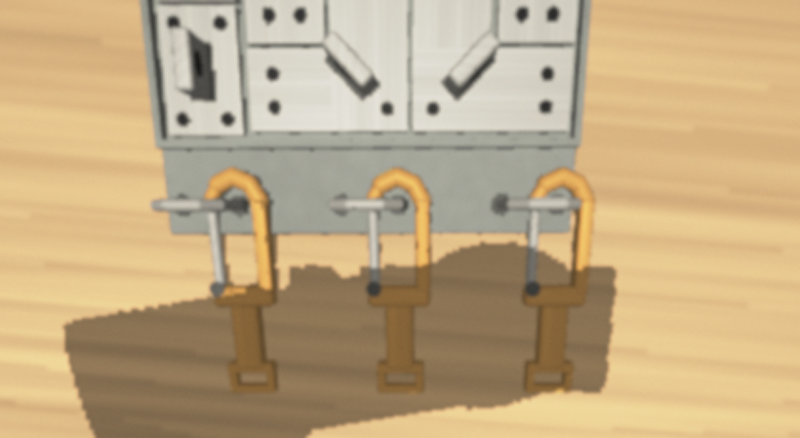

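Run:
```python
from h import *
X,Y,Z=traymap(); p=np.load('wrist.npz')['p'].astype(int)
for l in (-106,-16,74):
    m=(p[...,0]-p[...,2]>40)&(Z>8)&(Z<24)&(X<-82)&(X>-216)&(abs(Y-l)<24)
    for _ in range(3):
        r=np.linalg.lstsq(np.stack([X[m],Y[m]-l,np.ones(m.sum())],1),Z[m],rcond=None)[0]; m&=abs(Z-(r[0]*X+r[1]*(Y-l)+r[2]))<1.5
    print(l,m.sum(),'tilt deg',np.degrees(np.arctan(np.hypot(r[0],r[1]))).round(1),np.degrees(r[:2]).round(1))
snap('top'); a=np.load('top.npz')['p']
cv2.imwrite('pics/topf.png',cv2.resize(a[80:300,100:560,::-1],(800,383),interpolation=cv2.INTER_CUBIC))
```

```text
-106 1228 tilt deg 2.2 [ 1.2 -1.9]
-16 1259 tilt deg 6.4 [ 1.5 -6.3]
74 1132 tilt deg 5.1 [ 1.6 -4.9]
```

View pics/topf.png

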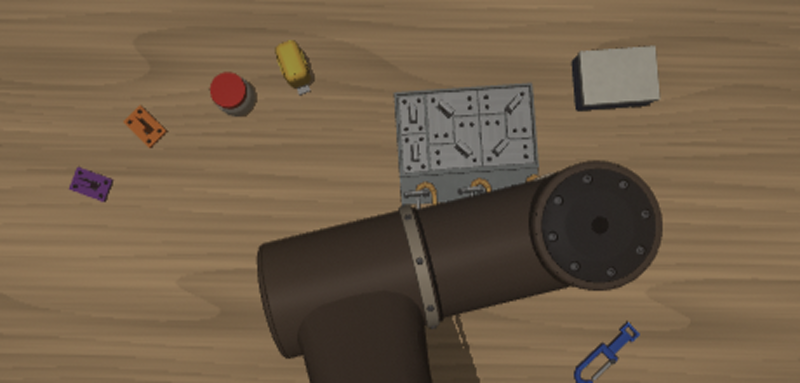

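```bash
python3 -c "
from plant import ctrl
print(ctrl.close_job())"
```

```text
the job is handed in; nothing more can be done
None
```

The job is handed in at about 80 s: all six plates lie flat in the tray with lugs up, and all three brass hooks are closed on the right legs of the three eyes with gates shut; they rest tilted an estimated 2–6° because the lip stands 4 mm above the bench. I viewed 16 pictures, two more than the 14 allowed.

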